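# Mount photo panels on the display board

## Task

Mount the thin aluminium photo panels (two or three of them) on the bamboo display board: first turn all three clamp knobs anticlockwise until they are fully open. Then slide each panel on the white riser out over the riser's front edge, pick it up by the overhanging end (do not lift it off the riser before it sticks out there), and lay it flat in a bay of its own on the board, its inner end close to the stop at the back of the bay. When all the panels lie in bays, turn all three clamp knobs clockwise fully to their end stops, also where a bay is empty, and leave the other things where they are.

Things in the scene. Friction and masses are not known exactly. Their poses are not given: they have to be found in the camera images.
- riser: low white riser, 240 x 250 mm (x, y), fixed on the sideboard; its flat top is 60 mm above the sideboard. Origin at the centre of its underside on the sideboard; its x axis points from its front edge (the edge nearest the robot, at x = -120 mm) to its rear edge (x = +120 mm). The top is a 16 mm thick shelf that overhangs the supports by 50 mm at the front, so nothing is in the way below a panel that sticks out over the front edge
- panel_a_mid (a point): one of two or three loose thin aluminium photo panels, all alike, 120 x 40 x 4 mm (x, y, z), about 52 g, lying flat on the riser, long side roughly towards its front edge; either end may be the front one. The point is its centre (half-way up its thickness), x along its length, z up. Absent (None) in some starts
- panel_b_mid (a point): one of two or three loose thin aluminium photo panels, all alike, 120 x 40 x 4 mm (x, y, z), about 52 g, lying flat on the riser, long side roughly towards its front edge; either end may be the front one. The point is its centre (half-way up its thickness), x along its length, z up. Absent (None) in some starts
- panel_c_mid (a point): one of two or three loose thin aluminium photo panels, all alike, 120 x 40 x 4 mm (x, y, z), about 52 g, lying flat on the riser, long side roughly towards its front edge; either end may be the front one. The point is its centre (half-way up its thickness), x along its length, z up. Absent (None) in some starts
- board: bamboo board lying flat, fixed, 130 x 290 mm (x, y), origin under its centre, x from front edge (nearest the robot, x = -65 mm) to rear. Three channels (bays), 48 mm wide, along x, open in front, end at a stop at x = +19 mm; floor 30 mm, raised lands between and behind 37 mm above the sideboard. A tongue 20 mm wide, 12 thick, carries each floor on 40 mm past the front edge. A clamp behind each bay
- bay_0 (a point): place for a panel in the left (+y) bay: where the centre of a seated panel belongs (2 mm above the channel's floor, 4 mm play to each side and 4 mm to the stop at the back). Axes as the board's. A seated panel sticks out 40 mm past the board's front edge, to the end of the narrow tongue that carries it there; fingers have free room on both sides of that end and of the tongue, down to the sideboard
- bay_1 (a point): place for a panel in the middle bay: where the centre of a seated panel belongs (2 mm above the channel's floor, 4 mm play to each side and 4 mm to the stop at the back). Axes as the board's. A seated panel sticks out 40 mm past the board's front edge, to the end of the narrow tongue that carries it there; fingers have free room on both sides of that end and of the tongue, down to the sideboard
- bay_2 (a point): place for a panel in the right (-y) bay: where the centre of a seated panel belongs (2 mm above the channel's floor, 4 mm play to each side and 4 mm to the stop at the back). Axes as the board's. A seated panel sticks out 40 mm past the board's front edge, to the end of the narrow tongue that carries it there; fingers have free room on both sides of that end and of the tongue, down to the sideboard
- clamp_0 (a joint): turn of the clamp behind bay_0, rad: 0 = fully open (steel finger points sideways, to the board's -y), 1.4 = home against its end stop (finger points to the front, over the panel's inner end). It grows clockwise as seen from above; starts part-way (0.5 to 1.1), hanging over the bay; stiff (about 0.05 N m), stays where left
- clamp_0_grip (a point): on the upright turning axis of the clamp behind bay_0, at the height to grip its knob: an upright black bar 36 mm long, 12 mm thick, from 46 to 78 mm above the sideboard (this point: 64 mm). x points along the bar and along the steel finger, and turns with them; the flat steel finger is 14 mm wide, reaches 38 mm from the axis and lies 40 to 46 mm above the sideboard, clear above a seated panel (top at 34 mm)
- clamp_1 (a joint): turn of the clamp behind bay_1, rad: 0 = fully open (steel finger points sideways, to the board's -y), 1.4 = home against its end stop (finger points to the front, over the panel's inner end). It grows clockwise as seen from above; starts part-way (0.5 to 1.1), hanging over the bay; stiff (about 0.05 N m), stays where left
- clamp_1_grip (a point): on the upright turning axis of the clamp behind bay_1, at the height to grip its knob: an upright black bar 36 mm long, 12 mm thick, from 46 to 78 mm above the sideboard (this point: 64 mm). x points along the bar and along the steel finger, and turns with them; the flat steel finger is 14 mm wide, reaches 38 mm from the axis and lies 40 to 46 mm above the sideboard, clear above a seated panel (top at 34 mm)
- clamp_2 (a joint): turn of the clamp behind bay_2, rad: 0 = fully open (steel finger points sideways, to the board's -y), 1.4 = home against its end stop (finger points to the front, over the panel's inner end). It grows clockwise as seen from above; starts part-way (0.5 to 1.1), hanging over the bay; stiff (about 0.05 N m), stays where left
- clamp_2_grip (a point): on the upright turning axis of the clamp behind bay_2, at the height to grip its knob: an upright black bar 36 mm long, 12 mm thick, from 46 to 78 mm above the sideboard (this point: 64 mm). x points along the bar and along the steel finger, and turns with them; the flat steel finger is 14 mm wide, reaches 38 mm from the axis and lies 40 to 46 mm above the sideboard, clear above a seated panel (top at 34 mm)
- key_bowl: bystander: round stainless steel bowl, 110 mm across, 45 mm high, loose on the sideboard; origin at the centre of its underside
- ceramic_box: bystander: round white ceramic box with a lid and a small knob, 104 mm across, 88 mm high, loose; origin at the centre of its underside
- tealight: bystander: aluminium-cupped tealight candle, 38 mm across, 16 mm high, loose on the sideboard between riser and board (22 mm high with its wick); origin at the centre of its underside
- coasters: bystander: round stack of cork coasters, 92 mm across, 24 mm high, loose; origin at the centre of its underside
- caddy: bystander: open bamboo caddy 200 x 90 x 110 mm (x, y, z) with three compartments one behind the other along its x, fixed; origin at the centre of its underside. Two remotes and a torch stand loose in it and stick out up to 166 mm above the sideboard
- soundbar_remote: bystander: silver remote 40 x 18 x 160 mm standing upright in the caddy; origin at the centre of its lower end
- streaming_remote: bystander: matte black remote 36 x 18 x 140 mm standing upright in the caddy; origin at the centre of its lower end
- torch: bystander: small aluminium torch, 36 mm across its head, 125 mm high, standing upright in the caddy; origin at the centre of its lower end
Mind the look-alikes: they are no part of the job. Leave any red or yellow look-alike of the part that bears panel_a_mid alone.

How it is judged:
On the way, in this order (a step that is already met when the one before it is completed fails the run):
1. all three clamps are turned fully open (value of joint each of clamp_0, clamp_1, clamp_2 below 0.12 rad), for 0.2 s.
2. every panel that is there lies flat in a bay, released (((x of panel_a_mid in the frame of bay_0 between -0.012 and 0.01 m and y of panel_a_mid in the frame of bay_0 between -0.009 and 0.009 m and z of panel_a_mid in the frame of bay_0 between -0.004 and 0.004 m and angle between the x axis of panel_a_mid and the x axis of bay_0, either way round below 0.15 rad) or (x of panel_a_mid in the frame of bay_1 between -0.012 and 0.01 m and y of panel_a_mid in the frame of bay_1 between -0.009 and 0.009 m and z of panel_a_mid in the frame of bay_1 between -0.004 and 0.004 m and angle between the x axis of panel_a_mid and the x axis of bay_1, either way round below 0.15 rad) or (x of panel_a_mid in the frame of bay_2 between -0.012 and 0.01 m and y of panel_a_mid in the frame of bay_2 between -0.009 and 0.009 m and z of panel_a_mid in the frame of bay_2 between -0.004 and 0.004 m and angle between the x axis of panel_a_mid and the x axis of bay_2, either way round below 0.15 rad)) and ((x of panel_b_mid in the frame of bay_0 between -0.012 and 0.01 m and y of panel_b_mid in the frame of bay_0 between -0.009 and 0.009 m and z of panel_b_mid in the frame of bay_0 between -0.004 and 0.004 m and angle between the x axis of panel_b_mid and the x axis of bay_0, either way round below 0.15 rad) or (x of panel_b_mid in the frame of bay_1 between -0.012 and 0.01 m and y of panel_b_mid in the frame of bay_1 between -0.009 and 0.009 m and z of panel_b_mid in the frame of bay_1 between -0.004 and 0.004 m and angle between the x axis of panel_b_mid and the x axis of bay_1, either way round below 0.15 rad) or (x of panel_b_mid in the frame of bay_2 between -0.012 and 0.01 m and y of panel_b_mid in the frame of bay_2 between -0.009 and 0.009 m and z of panel_b_mid in the frame of bay_2 between -0.004 and 0.004 m and angle between the x axis of panel_b_mid and the x axis of bay_2, either way round below 0.15 rad)) and ((x of panel_c_mid in the frame of bay_0 between -0.012 and 0.01 m and y of panel_c_mid in the frame of bay_0 between -0.009 and 0.009 m and z of panel_c_mid in the frame of bay_0 between -0.004 and 0.004 m and angle between the x axis of panel_c_mid and the x axis of bay_0, either way round below 0.15 rad) or (x of panel_c_mid in the frame of bay_1 between -0.012 and 0.01 m and y of panel_c_mid in the frame of bay_1 between -0.009 and 0.009 m and z of panel_c_mid in the frame of bay_1 between -0.004 and 0.004 m and angle between the x axis of panel_c_mid and the x axis of bay_1, either way round below 0.15 rad) or (x of panel_c_mid in the frame of bay_2 between -0.012 and 0.01 m and y of panel_c_mid in the frame of bay_2 between -0.009 and 0.009 m and z of panel_c_mid in the frame of bay_2 between -0.004 and 0.004 m and angle between the x axis of panel_c_mid and the x axis of bay_2, either way round below 0.15 rad)) and contact force between each of panel_a, panel_b, panel_c and the fingers below 0.3 N), for 0.2 s.
3. all three clamps are turned to their end stops (value of joint each of clamp_0, clamp_1, clamp_2 above 1.3 rad), for 0.2 s.
At the end, for the whole second after the job is handed in: Every panel that is there lies flat in a bay: its centre within 12 mm (outwards) or 10 mm (inwards) of the bay's point along the bay, 9 mm across and 4 mm in height, its length within 0.15 rad of the bay; all three clamps stand at 1.3 rad or more; panels released and at rest (all of step 3 and ((x of panel_a_mid in the frame of bay_0 between -0.012 and 0.01 m and y of panel_a_mid in the frame of bay_0 between -0.009 and 0.009 m and z of panel_a_mid in the frame of bay_0 between -0.004 and 0.004 m and angle between the x axis of panel_a_mid and the x axis of bay_0, either way round below 0.15 rad) or (x of panel_a_mid in the frame of bay_1 between -0.012 and 0.01 m and y of panel_a_mid in the frame of bay_1 between -0.009 and 0.009 m and z of panel_a_mid in the frame of bay_1 between -0.004 and 0.004 m and angle between the x axis of panel_a_mid and the x axis of bay_1, either way round below 0.15 rad) or (x of panel_a_mid in the frame of bay_2 between -0.012 and 0.01 m and y of panel_a_mid in the frame of bay_2 between -0.009 and 0.009 m and z of panel_a_mid in the frame of bay_2 between -0.004 and 0.004 m and angle between the x axis of panel_a_mid and the x axis of bay_2, either way round below 0.15 rad)) and ((x of panel_b_mid in the frame of bay_0 between -0.012 and 0.01 m and y of panel_b_mid in the frame of bay_0 between -0.009 and 0.009 m and z of panel_b_mid in the frame of bay_0 between -0.004 and 0.004 m and angle between the x axis of panel_b_mid and the x axis of bay_0, either way round below 0.15 rad) or (x of panel_b_mid in the frame of bay_1 between -0.012 and 0.01 m and y of panel_b_mid in the frame of bay_1 between -0.009 and 0.009 m and z of panel_b_mid in the frame of bay_1 between -0.004 and 0.004 m and angle between the x axis of panel_b_mid and the x axis of bay_1, either way round below 0.15 rad) or (x of panel_b_mid in the frame of bay_2 between -0.012 and 0.01 m and y of panel_b_mid in the frame of bay_2 between -0.009 and 0.009 m and z of panel_b_mid in the frame of bay_2 between -0.004 and 0.004 m and angle between the x axis of panel_b_mid and the x axis of bay_2, either way round below 0.15 rad)) and ((x of panel_c_mid in the frame of bay_0 between -0.012 and 0.01 m and y of panel_c_mid in the frame of bay_0 between -0.009 and 0.009 m and z of panel_c_mid in the frame of bay_0 between -0.004 and 0.004 m and angle between the x axis of panel_c_mid and the x axis of bay_0, either way round below 0.15 rad) or (x of panel_c_mid in the frame of bay_1 between -0.012 and 0.01 m and y of panel_c_mid in the frame of bay_1 between -0.009 and 0.009 m and z of panel_c_mid in the frame of bay_1 between -0.004 and 0.004 m and angle between the x axis of panel_c_mid and the x axis of bay_1, either way round below 0.15 rad) or (x of panel_c_mid in the frame of bay_2 between -0.012 and 0.01 m and y of panel_c_mid in the frame of bay_2 between -0.009 and 0.009 m and z of panel_c_mid in the frame of bay_2 between -0.004 and 0.004 m and angle between the x axis of panel_c_mid and the x axis of bay_2, either way round below 0.15 rad)) and linear speed of each of panel_a, panel_b, panel_c below 0.02 m/s); the robot touches nothing.
It fails at once if a panel is lifted off the riser before it sticks out over the front edge ((z of panel_a_mid in the frame of riser between 0.075 and 0.1 m and x of panel_a_mid in the frame of riser between -0.06 and 0.12 m and y of panel_a_mid in the frame of riser between -0.12 and 0.12 m) or (z of panel_b_mid in the frame of riser between 0.075 and 0.1 m and x of panel_b_mid in the frame of riser between -0.06 and 0.12 m and y of panel_b_mid in the frame of riser between -0.12 and 0.12 m) or (z of panel_c_mid in the frame of riser between 0.075 and 0.1 m and x of panel_c_mid in the frame of riser between -0.06 and 0.12 m and y of panel_c_mid in the frame of riser between -0.12 and 0.12 m)).
It fails at once if a bystander (bowl, box, tealight, coasters, remotes, torch) is moved more than 30 mm (distance of any of key_bowl, ceramic_box, tealight, coasters, soundbar_remote, streaming_remote, torch from where it was at the start of the episode above 0.03 m).
Of panel_a, panel_b, panel_c only 2 to 3 are there at a start; the rules pass over those that are not, and their reading is None.
At some moment in a run one of panel_a, panel_b, panel_c may be knocked a few centimetres aside while the robot is not near it.
It also fails if it takes over 210 s, if anything falls off the work surface, if the arm or the gripper's body presses on something with over 40 N, if the wrist force passes 120 N, or if a joint passes its speed limit or range.

## Robot

A 6-joint arm with a two-finger parallel gripper is mounted at the origin on the work surface. World frame = base frame: x ahead of the robot, y to its left, z up, the work surface at z = 0. Lengths are in m, angles in rad, forces in N, time in s.
With the tool pointing down it reaches from about 0.3 to 0.875 m from the base axis. Payload 6.4 kg.
Tool frame: the origin (TCP) lies midway between the tips of the shut fingers; the grasp point (between the pads) lies 19 mm behind it (ctrl.tcp_to_grasp is the distance from the TCP to the grasp point, in m); z points along the fingers, y is the direction in which the jaws open and shut (so a half turn about z gives the same grasp; the last joint's range is limited). The gripper opens to 85 mm and grips with 20 to 120 N. Pads are 22 mm wide; open, the fingers measure 114 mm over their backs; the gripper's body (76 mm by 85 mm) begins 54 mm behind the grasp point. The pads swing forward as they close: fully open they stand 13 mm farther back than shut.
Start: joints at [0.988, 0.181, 1.607, -0, 1.354, -0.206], TCP at [0.212, 0.535, 0.205] pointing down, gripper open.
Joint ranges: [-2.99, 2.99], [-0.89, 2.07], [0.3, 2.58], [-1.14, 4.28], [0, 2.63], [-3.12, 3.12]. Speed limits (rad/s): [2.57, 2.57, 3.01, 3.14, 3.14, 3.14].

## Interface

Orientations are given as a unit quaternion [w, x, y, z].
In Python, from bench import monitor, imaging, order, spotter, ctrl gives the robot as it stands.
- The arm moves only by the shell command python3 -m pendant 'ROWS'. ROWS is JSON, a list that holds one entry, the list of rows, each a list of 5 numbers: the shift along the world's x, y, z in mm, then the turn about the world's z in degrees, then the finger opening in mm, from 0 to 85.4. A call has 1 to 8 rows; each row shifts and turns the commanded pose from where the row before left it; what a row does not reach is not made up. A row lasts 1/8 s, in which the tool goes at most 62.5 mm and 10.7 degrees, less where a joint would pass 70% of its speed; a pose out of reach is approached as far as the arm can. A call with a gripper value outside its range is refused whole. The fingers move at their own pace and stop on an object; the grip force is fixed at half the most. Time passes only in rows, so rows that do not move let the fingers close. It gives the time, the measured TCP pose, the force and the opening at its end, in the units of the state.
- monitor.get_obs(): the state, without advancing time (a new reading comes with each control period).
- imaging.camera(name): name is "side" or "top" or "wrist"; returns a dict with "img" (384x512x3 uint8, red, green, blue), "vfov" (degrees; the focal length in pixels is half the picture's height over the tangent of half this angle, whatever the lens; pixels are square), "cx", "cy" (the principal point, pixels), "distortion" ([k1, k2, p1, p2, k3] as OpenCV has them; the pictures are not rectified), "origin" and "orientation" of the camera in the world. Camera axes: x right, y down, z forward; pixel columns grow to the right and rows downward; lengths in m; the calibration is good to about 2 mm. A picture is of the moment at which its call begins. There is no depth.
- order.hand_in(): hands the job in, once; it reports no verdict.
Trained networks look in the newest picture that a camera, given by its name, has taken for a name from the list of things; names that differ only in an ending like _2 or _b are one class to them, and where a whole thing is asked for, a point or a joint stands for the part that bears it (a point fixed in the world has none). Each returns a list of dicts, best first, with "confidence" (0 to 1); they miss things now and then, are a little off and sometimes report something else, mostly with a low value. They report only what shows in the picture. A call takes as long as a camera call. They do not tell look-alikes from the thing itself.
- spotter.recognise(camera, thing): "at" ([x, y, z] in m, in the coordinates of the camera as it stood for that picture, good to about 4 mm: the middle of the surface that is visible of it).
- spotter.tip_of(camera, thing): "at" ([x, y, z] in m, in the coordinates of the camera as it stood for that picture, good to about 4 mm: a listed point, or the origin of a listed thing).
The state is a dict: "time_s": time; "q": joint angles; "dq": joint speeds; "joint_efforts": joint torques, N m; "eef_pos": TCP position; "eef_rot": TCP orientation; "wrist_force": force on the tool from outside, world axes, zero at the start; "torque": the same for the moment, N m; "opening": opening from 0.0 (shut) to 1.0 (fully open).
Only numpy, scipy, OpenCV 4.12 (cv2) and the standard library are available. Lean on these libraries where they do the work, as an engineer would, in place of code of your own. Each camera call takes 0.05 s, during which the arm holds its last target. There are 200 camera calls.

## Working session

There is one attempt and no reset: what is moved stays moved. The work goes in short steps, Python scripts to look and compute and a shell command to move; the robot and the scene stay as the last step left them, time stands still between calls to the robot, and variables do not carry over. Pictures are saved under pics/ and viewed, about 12 in all and at most 16, crops included, and the job is handed in when it is done.

```bash
mkdir -p pics
cat > h.py <<'E'
import numpy as np, cv2
from scipy.spatial.transform import Rotation as R
from bench import monitor, imaging, order, spotter, ctrl
def rot(q): return R.from_quat([q[1],q[2],q[3],q[0]])
def cam(n,save=None):
    c=imaging.camera(n)
    if save: cv2.imwrite('pics/'+save,c['img'][:,:,::-1])
    return c
def K(c):
    f=c['img'].shape[0]/2/np.tan(np.radians(c['vfov'])/2)
    return np.array([[f,0,c['cx']],[0,f,c['cy']],[0,0,1.]])
def w(c,p): return rot(c['orientation']).apply(p)+np.array(c['origin'])
def px(c,P):
    r=rot(c['orientation']).inv(); P=np.atleast_2d(P)
    pc=r.apply(P-np.array(c['origin']))
    return cv2.projectPoints(pc,np.zeros(3),np.zeros(3),K(c),np.array(c['distortion'],float))[0].reshape(-1,2)
def ray(c,uv,z):
    u=cv2.undistortPoints(np.array(uv,float).reshape(-1,1,2),K(c),np.array(c['distortion'],float)).reshape(-1,2)
    d=rot(c['orientation']).apply(np.c_[u,np.ones(len(u))]); o=np.array(c['origin'])
    return o+d*((z-o[2])/d[:,2])[:,None]
def find(c,n,thing,f='tip_of',k=3):
    return [(np.round(w(c,d['at']),4).tolist(),round(d['confidence'],2),px(c,w(c,d['at'])).round().astype(int).tolist()[0]) for d in getattr(spotter,f)(n,thing)[:k]]
def st():
    o=monitor.get_obs(); print('t',round(o['time_s'],2),'p',np.round(o['eef_pos'],4),'yaw y-axis',np.degrees(np.arctan2(*(rot(o['eef_rot']).as_matrix()[[1,0],1]))).round(1),'op',round(o['opening'],3),'F',np.round(o['wrist_force'],1))
E
python3 - <<'E'
from h import *
st()
for n in ['top','side']:
    c=cam(n,n+'0.png'); print(n,np.round(c['origin'],3),c['vfov'])
    for t in ['riser','board','panel_a_mid','bay_0','bay_1','bay_2','clamp_0_grip','tealight','key_bowl','ceramic_box','coasters','caddy']:
        print(t,find(c,n,t,k=5))
E
```

```text
t 0.0 p [0.2112 0.5342 0.2043] yaw y-axis 68.4 op 1.001 F [-0.3 -0.6 -0.2]
top [0.284 0.015 1.409] 47.35866219107119
riser [([0.6226, 0.1702, 0.0001], 0.88, [202, 168]), ([0.5086, -0.4821, 0.0065], 0.52, [402, 202])]
board [([0.5432, -0.2218, -0.0018], 0.7, [321, 192]), ([0.6003, 0.1798, 0.0642], 0.54, [197, 170])]
panel_a_mid [([0.5911, 0.2432, 0.0607], 0.89, [176, 174]), ([0.6528, 0.3942, 0.0076], 0.83, [133, 159]), ([0.3142, 0.498, 0.002], 0.77, [95, 264]), ([0.3961, 0.2388, 0.0063], 0.7, [179, 237]), ([0.3802, 0.0367, -0.0004], 0.65, [242, 242])]
bay_0 [([0.5041, -0.2184, 0.0367], 0.83, [323, 202]), ([0.4979, -0.3104, 0.0299], 0.66, [351, 204]), ([0.5005, -0.1319, 0.0332], 0.57, [295, 203])]
bay_1 [([0.5041, -0.2184, 0.0367], 0.83, [323, 202]), ([0.4979, -0.3104, 0.0299], 0.66, [351, 204]), ([0.5005, -0.1319, 0.0332], 0.57, [295, 203])]
bay_2 [([0.5041, -0.2184, 0.0367], 0.83, [323, 202]), ([0.4979, -0.3104, 0.0299], 0.66, [351, 204]), ([0.5005, -0.1319, 0.0332], 0.57, [295, 203])]
clamp_0_grip [([0.5802, -0.1339, 0.064], 0.52, [296, 176])]
tealight [([0.6598, -0.0031, 0.0012], 0
[... 872 characters left out ...]
, 0.91, [274, 255]), ([0.4979, -0.1296, 0.0353], 0.78, [261, 231]), ([0.499, -0.3109, 0.0302], 0.67, [286, 279])]
bay_2 [([0.4994, -0.2217, 0.0292], 0.91, [274, 255]), ([0.4979, -0.1296, 0.0353], 0.78, [261, 231]), ([0.499, -0.3109, 0.0302], 0.67, [286, 279])]
clamp_0_grip [([0.5813, -0.1288, 0.0608], 0.66, [286, 218])]
tealight [([0.6617, 0.0008, 0.0038], 0.44, [291, 197])]
key_bowl [([0.7621, -0.0533, -0.0007], 0.95, [324, 201])]
ceramic_box [([0.7573, -0.2509, -0.0018], 0.68, [353, 243])]
coasters [([0.5248, 0.4897, 0.0007], 0.63, [214, 133])]
caddy [([0.5755, -0.4746, 0.0007], 0.94, [339, 326]), ([0.5454, -0.2189, 0.0018], 0.43, [287, 255]), ([0.5148, -0.4781, 0.0064], 0.18, [319, 334])]
```

View pics/top0.png

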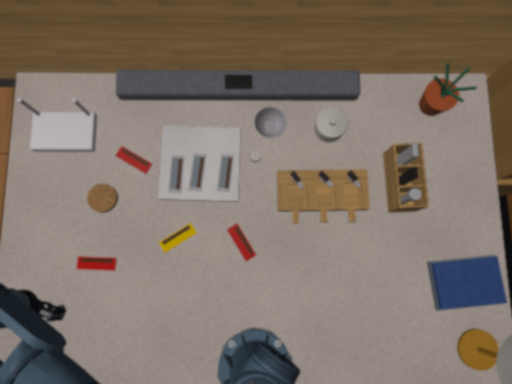

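View pics/side0.png

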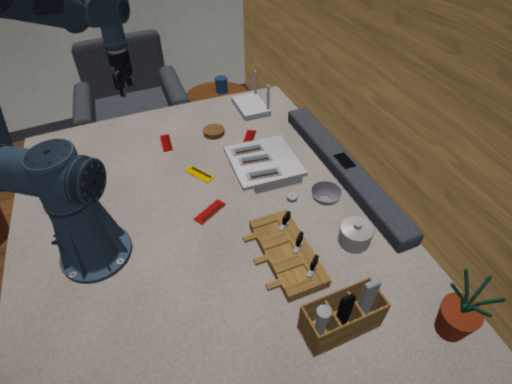

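The top view shows three grey panels on the white riser, at (176,174), (198,172) and (225,172). The red strips at (134,159), (240,242) and (97,263) and the yellow one at (178,237) are look-alikes lying off the riser. The grey ones fit the description. I'll confirm with one enlarged crop and measure the yaws.

Run:
```python
from h import *
c=cam('top'); im=c['img'][:,:,::-1]
a=cv2.resize(im[115:230,150:245],None,fx=6,fy=5.2,interpolation=cv2.INTER_CUBIC)
a=cv2.resize(im[118:210,152:247],(400,387),interpolation=cv2.INTER_CUBIC)
b=cv2.resize(im[150:242,275:370],(400,387),interpolation=cv2.INTER_CUBIC)
cv2.imwrite('pics/crop1.png',np.hstack([a,b]))
# riser top corners & yaw
g=cv2.cvtColor(im,cv2.COLOR_BGR2HSV)
m=((g[:,:,2]>205)&(g[:,:,1]<25)).astype(np.uint8); m[:, :150]=0; m[:,250:]=0; m[:115]=0;m[215:]=0
m=cv2.morphologyEx(m,cv2.MORPH_CLOSE,np.ones((15,15)))
def rect(m,z):
    cs=max(cv2.findContours(m,cv2.RETR_EXTERNAL,cv2.CHAIN_APPROX_NONE)[0],key=cv2.contourArea)
    P=ray(c,cs.reshape(-1,2),z); r=cv2.minAreaRect((P[:,:2]*1000).astype(np.float32)); return r
print('riser',rect(m,.06))
print('valrange',im[150,165],im[200,165],im[210,220])
m=((g[:,:,1]>70)&(g[:,:,0]>8)&(g[:,:,0]<30)).astype(np.uint8); m[:,:272]=0;m[:,372:]=0;m[:160]=0;m[210:]=0
m=cv2.morphologyEx(m,cv2.MORPH_OPEN,np.ones((13,13)));print('board',rect(m,.037))
# panels: dark
gray=g[:,:,2].astype(int)
m=((gray<175)).astype(np.uint8); m[:,:165]=0;m[:,236:]=0;m[:145]=0;m[196:]=0
n,l=cv2.connectedComponents(m)
for i in range(1,n):
    k=(l==i).astype(np.uint8)
    if k.sum()>80: print(k.sum(),rect(k,.064))
```

```text
Traceback (most recent call last):
ValueError: max() iterable argument is empty
```

View pics/crop1.png

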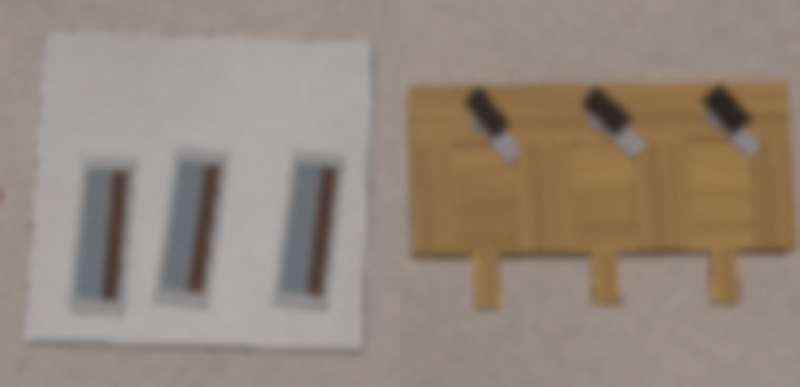

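The crop confirms it: three grey panels with a photo and white ends on the riser, and three clamps part-way with their fingers pointing front-right. Now the metric geometry, from the crop corners plus the networks.

Run:
```python
from h import *
c=cam('top')
def A(pts,z,x0,y0): return ray(c,np.array(pts)/[400/95,387/92]+[x0,y0],z)[:,:2].round(4)
np.set_printoptions(suppress=True)
r=A([(47,32),(370,40),(360,349),(25,341)],.06,152,118); print('riser',r.tolist(),r.mean(0), np.degrees(np.arctan2(*(r[[0,1]].mean(0)-r[[2,3]].mean(0))[::-1])))
for p in [[(80,158),(135,160),(122,314),(71,310)],[(178,150),(228,153),(207,309),(155,303)],[(296,151),(344,155),(323,310),(274,305)]]:
    q=A(p,.064,152,118); d=q[:2].mean(0)-q[2:].mean(0); print('panel',q.mean(0),np.linalg.norm(d),np.degrees(np.arctan2(d[1],d[0])))
b=A([(9,87),(388,80),(393,248),(13,256)],.037,275,150); d=b[[0,1]].mean(0)-b[[2,3]].mean(0);e=b[[0,3]].mean(0)-b[[1,2]].mean(0)
print('board',b.mean(0),np.degrees(np.arctan2(d[1],d[0])),np.degrees(np.arctan2(-e[0],e[1])),np.linalg.norm(d),np.linalg.norm(e))
print('tongues',A([(87,308),(206,304),(325,303)],.03,275,150).tolist())
k=A([(80,92),(96,128),(196,92),(215,128),(315,90),(339,126)],.078,275,150);print('knob',k.tolist(),[np.degrees(np.arctan2(*(k[i]-k[i+1])[::-1])) for i in (0,2,4)])
print('fing',A([(113,155),(240,149),(355,148)],.046,275,150).tolist())
for n in ['top','side']:
    cc=cam(n)
    for t in ['clamp_0_grip','clamp_1_grip','bay_1','panel_b_mid','tealight','riser','board']: print(n,t,find(cc,n,t,k=6))
```

```text
riser [[0.7485, 0.2894], [0.7424, 0.0439], [0.5032, 0.0511], [0.51, 0.2981]] [0.626025 0.170625] -1.9063569130145417
panel [0.589325 0.243   ] 0.11686133877377916 -2.501266148268297
panel [0.594375 0.1763  ] 0.11901223676580487 -6.901089221007508
panel [0.5931 0.089 ] 0.11928528827982095 -7.369283035803805
board [ 0.5426   -0.220275] -0.3740454740030366 0.993067117734793 0.1302027745480102 0.2884933318120195
tongues [[0.4362, -0.1322], [0.4389, -0.2219], [0.4394, -0.3116]]
knob [[0.5917, -0.1254], [0.5644, -0.1366], [0.5915, -0.2115], [0.5642, -0.2247], [0.5928, -0.2999], [0.5655, -0.3165]] [np.float64(22.306205054907625), np.float64(25.80453239994716), np.float64(31.302052962941087)]
fing [[0.5503, -0.1526], [0.5547, -0.2488], [0.5552, -0.3358]]
top clamp_0_grip [([0.5811, -0.1327, 0.0643], 0.6, [296, 176])]
top clamp_1_grip [([0.5776, -0.2202, 0.0648], 0.66, [324, 177])]
top bay_1 [([0.4998, -0.1321, 0.0304], 0.95, [295, 203]), ([0.4983, -0.309, 0.0321], 0.73, [351, 204]), ([0.5972, 0.1793, 0.0602], 0.65, [197, 172]), ([0.5029, -0.2211, 0.0332], 0.64, [323, 202]), ([0.5085, -0.4804
[... 557 characters left out ...]
8, 326])]
side clamp_1_grip [([0.6378, -0.4721, 0.0079], 0.71, [359, 315]), ([0.5755, -0.2173, 0.0669], 0.47, [297, 238])]
side bay_1 [([0.499, -0.31, 0.0308], 0.97, [286, 279]), ([0.4979, -0.2198, 0.0291], 0.88, [273, 254]), ([0.4954, -0.128, 0.0352], 0.65, [260, 231])]
side panel_b_mid [([0.5957, 0.1826, 0.0637], 0.78, [255, 158]), ([0.5741, -0.4762, 0.0035], 0.73, [339, 326])]
side tealight [([0.5272, 0.4876, 0.0016], 0.66, [215, 133]), ([0.6577, -0.0024, 0.0041], 0.51, [290, 198])]
side riser [([0.6268, 0.177, -0.0031], 0.62, [263, 171]), ([0.5804, -0.3103, 0.0638], 0.51, [314, 263])]
side board [([0.5477, -0.2151, 0.0028], 0.61, [287, 254]), ([0.5871, 0.2476, 0.0571], 0.28, [246, 150])]
```

```bash
python3 -m pendant '[[[23,-41,0,-7.7,85],[23,-41,0,-7.7,85],[23,-41,0,-7.7,85],[23,-41,0,-7.7,85],[23,-41,0,-7.7,85],[23,-41,0,-7.7,85],[23,-41,0,-7.7,85],[23,-41,0,-7.7,85]]]'; python3 -m pendant '[[[23,-41,0,-7.7,60],[23,-41,0,-7.7,60],[23,-41,0,-7.7,60],[23,-41,0,-7.7,60],[23,-41,0,-7.7,60],[23,-41,0,-7.7,60],[23,-41,0,-7.7,60],[0,0,0,0,60]]]'
python3 - <<'E'
from h import *
st(); c=cam('wrist','w1.png'); print(np.round(c['origin'],3),c['vfov'],find(c,'wrist','clamp_0_grip',k=5))
print(px(c,[[.58,-.132,.078],[.579,-.22,.078]]))
E
```

```text
time_s: 3.2
eef_pos: [0.3962, 0.2054, 0.2055]
eef_rot: [0.0, 0.665, 0.746, 0.0]
wrist_force: [1.0, 1.2, -1.2]
opening: 0.994
time_s: 4.2
eef_pos: [0.5576, -0.0833, 0.205]
eef_rot: [0.0, 0.932, 0.364, 0.0]
wrist_force: [-0.1, -0.6, 0.1]
opening: 0.703
t 4.2 p [ 0.5576 -0.0833  0.205 ] yaw y-axis -47.3 op 0.703 F [-0.1 -0.6  0.1]
[ 0.618 -0.027  0.372] 63.60775872361529 [([0.5797, -0.1316, 0.0638], 0.63, [305, 195])]
[[307.26933957 198.93428484]
 [363.53112049 252.029854  ]]
```

View pics/w1.png

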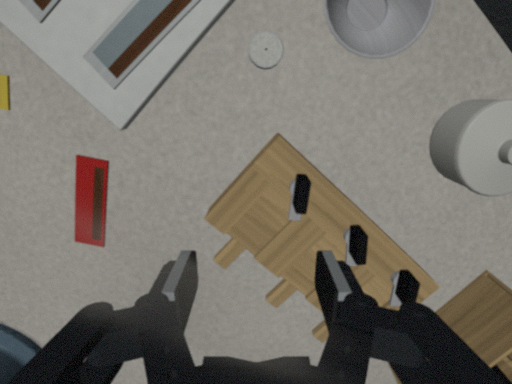

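The wrist view shows clamp knobs at (303,193), (358,245) and (405,287), matching the networks. Now the bar angles, from the dark pixels.

```bash
cat >> h.py <<'E'
def bars(c,z=.078,rad=38):
    v=c['img'].max(2).astype(int)
    for i,P in enumerate([[.58,-.132],[.579,-.22],[.580,-.309]]):
        u=px(c,[[*P,z]])[0]; yy,xx=np.nonzero(v<45); k=np.hypot(xx-u[0],yy-u[1])<rad
        m=np.zeros(v.shape,np.uint8); m[yy[k],xx[k]]=1
        n,l,s,ce=cv2.connectedComponentsWithStats(m)
        j=min((j for j in range(1,n) if s[j,4]>60),key=lambda j:np.hypot(*(ce[j]-u)),default=None)
        if j is None: print(i,'none'); continue
        y,x=np.nonzero(l==j); W=ray(c,np.c_[x,y],z)[:,:2]; 
        r=cv2.minAreaRect((W*1000).astype(np.float32)); e,V=np.linalg.eigh(np.cov(W.T)); d=V[:,1]; d=-d*np.sign(d[0])
        print(i,'axis',W.mean(0).round(4),'size',np.round(r[1]),'value deg (from -y cw)',np.degrees(np.arctan2(-d[0],-d[1])).round(1))
E
python3 - <<'E'
from h import *
c=cam('wrist'); bars(c,.078); c=cam('top'); bars(c,.07,12)
E
```

```text
0 axis [ 0.5801 -0.1233] size [40. 15.] value deg (from -y cw) 48.5
1 axis [ 0.5809 -0.2084] size [46. 18.] value deg (from -y cw) 34.6
2 axis [ 0.5655 -0.3202] size [101.  57.] value deg (from -y cw) 18.7
0 none
1 none
2 none
```

```bash
python3 -m pendant '[[[11,-24,-30,-4,50],[11,-24,-30,0,50],[0,0,-35,0,50],[0,0,-30,0,50],[0,0,-28,0,50],[0,0,0,0,50]]]'; python3 -m pendant '[[[0,0,0,0,8],[0,0,0,0,8],[0,0,0,0,8],[0,0,0,0,8],[0,0,0,0,8]]]';  python3 -c "from h import *;st()"
```

```text
time_s: 5.15
eef_pos: [0.5764, -0.1262, 0.0501]
eef_rot: [-0.002, 0.943, 0.334, -0.002]
wrist_force: [-1.0, 0.9, 0.2]
opening: 0.586
time_s: 5.78
eef_pos: [0.5786, -0.1284, 0.0524]
eef_rot: [0.0, 0.943, 0.333, 0.0]
wrist_force: [0.4, 0.2, 0.5]
opening: 0.094
t 5.78 p [ 0.5786 -0.1284  0.0524] yaw y-axis -51.1 op 0.094 F [0.4 0.2 0.5]
```

The opening reads 8 mm, less than the 12 mm bar, so I may have missed it. Take a look.

Run:
```python
from h import *
c=cam('wrist','w2.png'); print(find(c,'wrist','clamp_0_grip'), px(c,[[.58,-.132,.078],[.5786,-.1284,.0524]]))
```

```text
[([0.5787, -0.131, 0.0636], 0.96, [261, 252])] [[264.2002058  264.39533455]
 [256.98298278 240.56620909]]
```

View pics/w2.png

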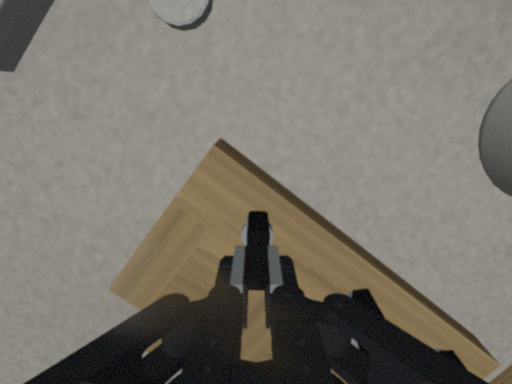

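The knob bar is between the pads at (257,250), turned in line with them. I'll close fully to be sure of the grip, after centring on the axis.

```bash
python3 -m pendant '[[[0,0,0,0,20],[1,-3,0,0,20],[0,0,0,0,0],[0,0,0,0,0],[0,0,0,0,0]]]';  python3 -c "from h import *;st()"
```

```text
time_s: 6.5
eef_pos: [0.5795, -0.1314, 0.0521]
eef_rot: [0.0, 0.943, 0.333, -0.0]
wrist_force: [-0.9, -0.0, -0.3]
opening: 0.0
t 6.5 p [ 0.5795 -0.1314  0.0521] yaw y-axis -51.1 op 0.0 F [-0.9 -0.  -0.3]
```

Run:
```python
from h import *
c=cam('wrist'); cv2.imwrite('pics/w3.png',cv2.resize(c['img'][180:330,170:370,::-1],None,fx=3,fy=3)); print(find(c,'wrist','clamp_0_grip'))
print(ctrl.tcp_to_grasp)
```

```text
[([0.5778, -0.1308, 0.0619], 0.6, [255, 250])]
0.0187
```

View pics/w3.png

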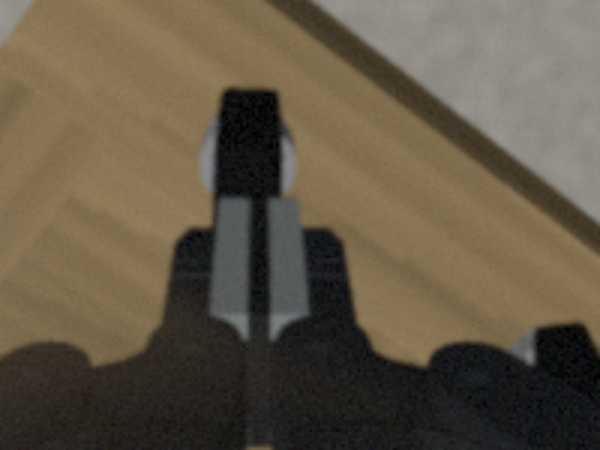

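Run:
```python
from h import *
st(); c=cam('wrist'); print(np.round(c['origin'],3), rot(c['orientation']).as_matrix()[:,2].round(2))
for z in (.046,.06,.078): print(z,ray(c,[(252.7,231.7),(253,211),(253,245)],z).round(4).tolist())
o=monitor.get_obs(); T=rot(o['eef_rot']); p=np.array(o['eef_pos'])
for z in (0,-.019,-.04): print('tool pt',z,px(c,p+T.apply([0,0,z])))
bars(c)
```

```text
t 6.6 p [ 0.5795 -0.1313  0.0521] yaw y-axis -51.1 op -0.002 F [ 0.6 -0.5  0.1]
[ 0.643 -0.079  0.22 ] [-0.25 -0.2  -0.95]
0.046 [[0.5802, -0.1274, 0.046], [0.5909, -0.1191, 0.046], [0.5732, -0.1332, 0.046]]
0.06 [[0.5853, -0.1235, 0.06], [0.5952, -0.1158, 0.06], [0.5789, -0.1289, 0.06]]
0.078 [[0.5919, -0.1185, 0.078], [0.6006, -0.1117, 0.078], [0.5862, -0.1232, 0.078]]
tool pt 0 [[257.01221161 240.53218958]]
tool pt -0.019 [[257.12729904 256.16425887]]
tool pt -0.04 [[257.28618334 277.80068514]]
0 axis [ 0.577  -0.1337] size [44. 32.] value deg (from -y cw) 37.3
1 axis [ 0.5768 -0.2213] size [57. 42.] value deg (from -y cw) 21.5
2 axis [ 0.5933 -0.2842] size [14. 38.] value deg (from -y cw) 152.1
```

Run:
```python
from h import *
c=cam('side'); cv2.imwrite('pics/s1.png',cv2.resize(c['img'][150:300,210:360,::-1],None,fx=4,fy=4,interpolation=cv2.INTER_CUBIC)); o=monitor.get_obs()
print(px(c,[o['eef_pos'],[.58,-.132,.046],[.58,-.132,.078],[.58,-.22,.046],[.58,-.22,.078]])*4-[840,600])
```

```text
[[304.61509142 281.8377154 ]
 [305.12189158 287.66551934]
 [307.24987013 259.36507813]
 [355.05040191 370.61978721]
 [358.41544575 342.58012462]]
```

View pics/s1.png

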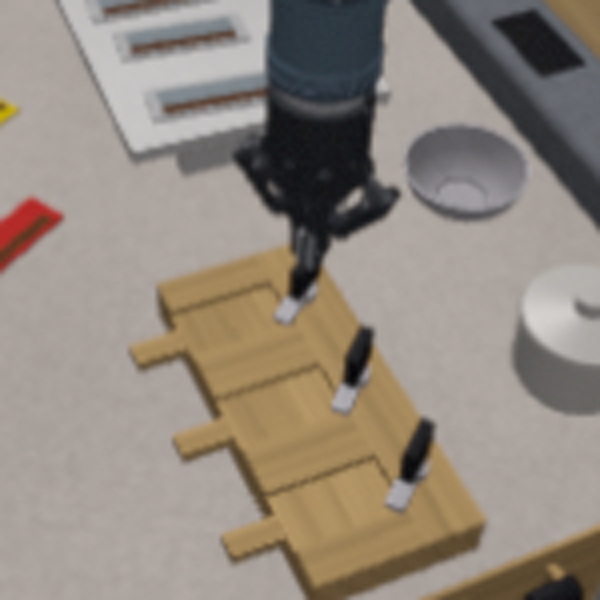

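```bash
python3 -m pendant '[[[0,0,0,0,40],[0,0,0,0,40],[0,0,0,0,40],[0,0,-8,0,40],[0,0,0,0,40]]]'; python3 -m pendant '[[[0,0,0,0,0],[0,0,0,0,0],[0,0,0,0,0],[0,0,0,0,0],[0,0,0,0,0]]]'
```

```text
time_s: 7.32
eef_pos: [0.5787, -0.1309, 0.0431]
eef_rot: [-0.001, 0.943, 0.333, -0.001]
wrist_force: [-0.1, -0.3, -0.6]
opening: 0.47
time_s: 7.95
eef_pos: [0.5781, -0.1298, 0.0443]
eef_rot: [-0.002, 0.943, 0.333, -0.001]
wrist_force: [-6.3, 5.9, 6.2]
opening: 0.114
```

Now it grips something (9.7 mm, with reaction force). I'll turn anticlockwise by 25° and look at the effect.

```bash
python3 -m pendant '[[[-1,1,0,0,0],[0,0,0,8,0],[0,0,0,8,0],[0,0,0,9,0],[0,0,0,0,0]]]'
python3 - <<'E'
from h import *
st();print(monitor.get_obs()['torque']); c=cam('wrist');cv2.imwrite('pics/w4.png',c['img'][100:384,100:420,::-1])
E
```

```text
time_s: 8.57
eef_pos: [0.5781, -0.1298, 0.0443]
eef_rot: [-0.001, 0.849, 0.529, -0.0]
wrist_force: [-3.9, 3.0, 4.5]
opening: 0.11
t 8.57 p [ 0.5781 -0.1298  0.0443] yaw y-axis -26.2 op 0.11 F [-3.9  3.   4.5]
[0.58008656 0.6781915  0.05031307]
```

View pics/w4.png

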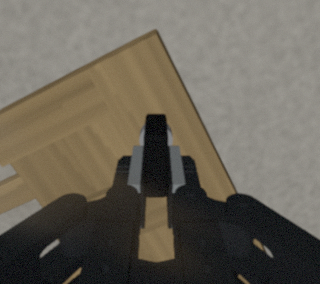

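The bar turned with the gripper and is clamped between the pads at crop (157,170). I'll finish the opening turn, then release.

```bash
python3 -m pendant '[[[0,0,0,9,0],[0,0,0,9,0],[0,0,0,8,0],[0,0,0,2,0],[0,0,0,2,0],[0,0,0,0,0]]]';  python3 -c "from h import *;st();print(monitor.get_obs()['torque'])"
```

```text
time_s: 9.38
eef_pos: [0.5782, -0.1297, 0.0445]
eef_rot: [-0.001, 0.686, 0.728, 0.001]
wrist_force: [-4.7, 3.7, 6.6]
opening: 0.114
t 9.38 p [ 0.5782 -0.1297  0.0445] yaw y-axis 3.4 op 0.114 F [-4.7  3.7  6.6]
[ 0.67554033  0.80209138 -2.13216874]
```

Torque reached −2.1 N·m, so clamp 0 is at its open stop. Next, clamp 1.

```bash
python3 -m pendant '[[[0,0,0,-1,40],[0,0,0,0,40],[0,0,0,0,50],[0,0,40,0,50],[0,0,30,0,50],[0,-45,0,-10,50],[0,-44,0,-10,50],[0,0,0,-10,50]]]'; python3 -m pendant '[[[0,0,0,-10,50],[0,0,0,0,50]]]'
python3 - <<'E'
from h import *
st();c=cam('wrist');cv2.imwrite('pics/w5.png',c['img'][:,:,::-1]); print(find(c,'wrist','clamp_1_grip'))
E
```

```text
time_s: 10.38
eef_pos: [0.5787, -0.2229, 0.1146]
eef_rot: [0.001, 0.856, 0.518, 0.0]
wrist_force: [-0.3, 0.2, -0.5]
opening: 0.582
time_s: 10.62
eef_pos: [0.5786, -0.2196, 0.1142]
eef_rot: [0.0, 0.895, 0.446, 0.0]
wrist_force: [1.1, -0.7, -0.3]
opening: 0.591
t 10.62 p [ 0.5786 -0.2196  0.1142] yaw y-axis -37.0 op 0.591 F [ 1.1 -0.7 -0.3]
[([0.5761, -0.2161, 0.0662], 0.77, [251, 210])]
```

View pics/w5.png

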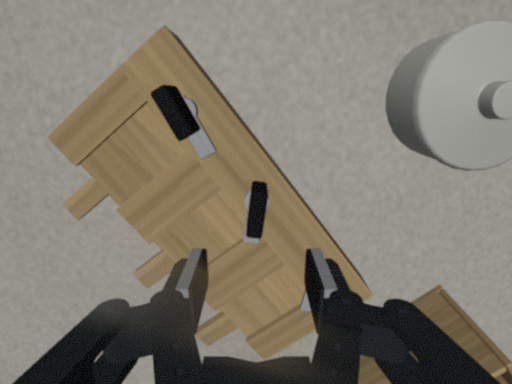

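Clamp 0's finger at (200,135) now points sideways, so it is open. Clamp 1's bar at (256,212) is nearly in line with the jaws. Go down, grip and turn.

```bash
python3 -m pendant '[[[-1,2,-25,0,50],[0,0,-25,0,50],[0,0,-21,0,45],[0,0,0,0,40],[0,0,0,0,0],[0,0,0,0,0],[0,0,0,0,0],[0,0,0,0,0]]]'; python3 -m pendant '[[[0,0,0,9,0],[0,0,0,9,0],[0,0,0,9,0],[0,0,0,9,0],[0,0,0,3,0],[0,0,0,1,0],[0,0,0,0,0]]]'; python3 -c "from h import *;st();print(monitor.get_obs()['torque'])"
```

```text
time_s: 11.72
eef_pos: [0.5798, -0.2185, 0.0448]
eef_rot: [0.002, 0.895, 0.446, 0.002]
wrist_force: [5.8, -1.8, -2.9]
opening: 0.112
time_s: 12.6
eef_pos: [0.5792, -0.2182, 0.0449]
eef_rot: [0.002, 0.69, 0.724, 0.001]
wrist_force: [3.3, -0.8, 4.9]
opening: 0.112
t 12.6 p [ 0.5792 -0.2182  0.0449] yaw y-axis 2.8 op 0.112 F [ 3.3 -0.8  4.9]
[-0.16527591 -0.56751732 -1.8629971 ]
```

Clamp 1 is at its open stop (torque −1.86). Next, clamp 2.

```bash
python3 -m pendant '[[[0,0,0,-1,40],[0,0,0,0,40],[0,0,0,0,50],[0,0,40,0,50],[0,0,30,0,50],[0,-45,0,-10,50],[0,-45,0,-10,50],[0,0,0,-10,50]]]'; python3 -m pendant '[[[0,0,0,-10,50],[0,0,0,-4,50],[0,0,0,0,50]]]'
python3 - <<'E'
from h import *
st();c=cam('wrist');cv2.imwrite('pics/w6.png',c['img'][100:320,100:420,::-1]); print(find(c,'wrist','clamp_2_grip'))
E
```

```text
time_s: 13.6
eef_pos: [0.5769, -0.3105, 0.1131]
eef_rot: [0.0, 0.86, 0.511, -0.0]
wrist_force: [0.3, -0.4, -0.2]
opening: 0.587
time_s: 13.98
eef_pos: [0.5772, -0.307, 0.1127]
eef_rot: [-0.0, 0.914, 0.407, -0.0]
wrist_force: [0.6, -0.1, -0.0]
opening: 0.585
t 13.97 p [ 0.5772 -0.307   0.1127] yaw y-axis -42.0 op 0.585 F [ 0.6 -0.1 -0. ]
[([0.5762, -0.3048, 0.067], 0.83, [254, 212])]
```

View pics/w6.png

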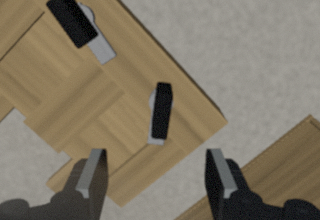

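Clamp 1 is open, and clamp 2's bar at crop (160,112) is in line with the jaws and between them.

```bash
python3 -m pendant '[[[0,1,-25,0,50],[0,0,-25,0,50],[0,0,-19,0,45],[0,0,0,0,40],[0,0,0,0,0],[0,0,0,0,0],[0,0,0,0,0],[0,0,0,0,0]]]'; python3 -m pendant '[[[0,0,0,9,0],[0,0,0,9,0],[0,0,0,9,0],[0,0,0,9,0],[0,0,0,7,0],[0,0,0,2,0],[0,0,0,0,0]]]'; python3 -c "from h import *;st();print(monitor.get_obs()['torque'])"
python3 -m pendant '[[[0,0,0,-1,40],[0,0,0,0,40],[0,0,0,0,50],[0,0,40,0,50],[0,0,50,0,50],[0,50,30,0,50],[0,50,0,0,50],[0,50,0,0,50]]]'
python3 - <<'E'
from h import *
c=cam('top'); im=c['img'][:,:,::-1]
a=cv2.resize(im[118:210,152:247],(400,387),interpolation=cv2.INTER_CUBIC)
b=cv2.resize(im[150:242,275:370],(400,387),interpolation=cv2.INTER_CUBIC)
cv2.imwrite('pics/crop2.png',np.hstack([a,b]))
E
```

```text
time_s: 15.08
eef_pos: [0.5807, -0.3085, 0.0461]
eef_rot: [0.004, 0.914, 0.406, 0.002]
wrist_force: [9.8, -4.4, -6.8]
opening: 0.113
time_s: 15.95
eef_pos: [0.5801, -0.3084, 0.0462]
eef_rot: [0.003, 0.69, 0.724, 0.001]
wrist_force: [5.5, -3.3, -4.0]
opening: 0.11
t 15.95 p [ 0.5801 -0.3084  0.0462] yaw y-axis 2.7 op 0.11 F [ 5.5 -3.3 -4. ]
[-0.67237575 -0.98671547 -1.81028316]
time_s: 16.95
eef_pos: [0.5776, -0.1552, 0.1651]
eef_rot: [0.001, 0.695, 0.719, 0.0]
wrist_force: [0.3, -0.3, 0.0]
opening: 0.587
```

View pics/crop2.png

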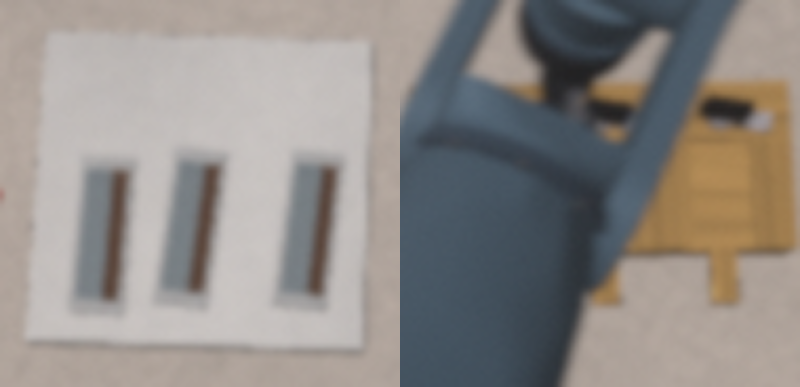

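All three clamps stand open and the panels have not moved. Now go over the right-hand panel, near its front end, turning the jaws across it.

```bash
python3 -m pendant '[[[-5,31,0,10.5,60],[-5,31,0,10.5,60],[-5,31,0,10.5,60],[-5,31,0,10.5,60],[-5,31,0,10.5,60],[0,31,0,10.5,60],[0,31,0,10.5,60],[0,27,0,10.5,60]]]'; python3 -m pendant '[[[0,0,0,0,60],[0,0,0,0,60]]]'
cat >> h.py <<'E'
def panels(c,z=.064):
    im=c['img'].astype(int); mx=im.max(2); mn=im.min(2)
    r=im[:,:,0];b=im[:,:,2]
    cc=px(c,[[.5+.0,.16,z]])
    # photo body: bluish grey or brown stripe
    m=(((b-r)>6)&(mx>70)|((r-b)>18)&(r<130)).astype(np.uint8)
    m=cv2.morphologyEx(m,cv2.MORPH_CLOSE,np.ones((5,5)))
    n,l,s,ce=cv2.connectedComponentsWithStats(m)
    for j in range(1,n):
        if s[j,4]<150: continue
        y,x=np.nonzero(l==j); W=ray(c,np.c_[x,y],z)[:,:2]*1000; q=cv2.minAreaRect(W.astype(np.float32))
        if not(15<min(q[1])<60 and 60<max(q[1])<140): continue
        B=cv2.boxPoints(q); e=[B[1]-B[0],B[2]-B[1]]; d=max(e,key=np.linalg.norm); d=d*np.sign(d[0])
        print('panel? centre',np.round(q[0],1),'size',np.round(q[1]),'az',np.degrees(np.arctan2(d[1],d[0])).round(1),'px',ce[j].round(),'touch border',s[j,0]<1 or s[j,1]<1 or s[j,0]+s[j,2]>511 or s[j,1]+s[j,3]>383)
E
python3 - <<'E'
from h import *
st();c=cam('wrist','w7.png'); print(find(c,'wrist','panel_c_mid',k=5)); panels(c)
for t in ['riser']: print(find(c,'wrist',t))
E
```

```text
time_s: 18.0
eef_pos: [0.5525, 0.0886, 0.1644]
eef_rot: [0.0, 0.032, 0.999, -0.0]
wrist_force: [0.7, -0.2, -0.7]
opening: 0.706
time_s: 18.25
eef_pos: [0.5526, 0.0871, 0.1642]
eef_rot: [-0.0, 0.037, 0.999, -0.0]
wrist_force: [-0.2, -0.9, -0.6]
opening: 0.703
t 18.25 p [0.5526 0.0871 0.1642] yaw y-axis 85.8 op 0.703 F [-0.2 -0.9 -0.6]
[([0.5926, 0.0929, 0.0615], 0.61, [265, 229])]
panel? centre [588.3 245.3] size [ 32. 100.] az -4.0 px [425. 211.] touch border False
panel? centre [594.1 179.7] size [32. 99.] az -7.1 px [357. 220.] touch border False
panel? centre [592.   91.8] size [31. 99.] az -6.4 px [263. 226.] touch border False
panel? centre [606.4 322.6] size [62. 33.] az 59.9 px [494. 224.] touch border True
[([0.6269, 0.1697, 0.0018], 0.66, [331, 230])]
```

View pics/w7.png

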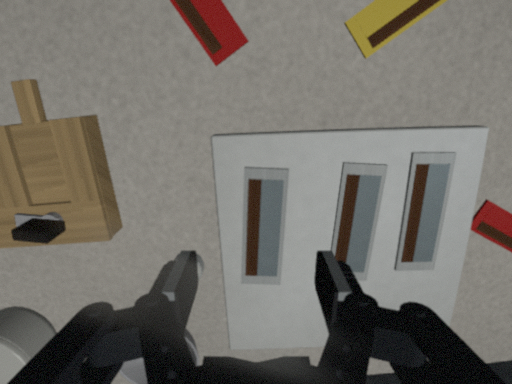

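The wrist view shows the three panels on the riser at (263,226), (357,220) and (425,211). The right-hand one is centred at (592, 92) mm, azimuth −6.4°. I'll descend around its front part and feel for the riser top.

```bash
python3 -m pendant '[[[-5,10,-25,-2,56],[0,0,-30,0,56],[0,0,-25,0,56],[0,0,-8,0,56],[0,0,-4,0,56],[0,0,0,0,56],[0,0,-4,0,56],[0,0,0,0,56]]]';python3 -m pendant '[[[0,0,-4,0,56],[0,0,0,0,56]]]';python3 -m pendant '[[[0,0,-3,0,56],[0,0,0,0,56]]]'
```

```text
time_s: 19.4
eef_pos: [0.5476, 0.0977, 0.0684]
eef_rot: [0.0, 0.053, 0.999, -0.0]
wrist_force: [0.5, 0.2, 0.1]
opening: 0.657
time_s: 19.65
eef_pos: [0.5473, 0.0977, 0.0638]
eef_rot: [-0.0, 0.053, 0.999, 0.0]
wrist_force: [-0.3, 0.1, 0.1]
opening: 0.658
time_s: 19.9
eef_pos: [0.5473, 0.0977, 0.0609]
eef_rot: [-0.0, 0.053, 0.999, 0.0]
wrist_force: [0.5, 0.2, -0.1]
opening: 0.655
```

```bash
python3 -m pendant '[[[0,0,-3,0,56],[0,0,0,0,56]]]';python3 -m pendant '[[[0,0,-2,0,56],[0,0,0,0,56]]]';python3 -m pendant '[[[0,0,-2,0,56],[0,0,0,0,56]]]'
```

```text
time_s: 20.15
eef_pos: [0.5473, 0.0977, 0.0579]
eef_rot: [-0.0, 0.053, 0.999, -0.0]
wrist_force: [0.8, 0.0, 0.6]
opening: 0.657
time_s: 20.4
eef_pos: [0.5474, 0.0977, 0.056]
eef_rot: [-0.0, 0.053, 0.999, -0.0]
wrist_force: [0.7, 0.2, 0.4]
opening: 0.656
time_s: 20.65
eef_pos: [0.5474, 0.0977, 0.054]
eef_rot: [-0.0, 0.053, 0.999, -0.0]
wrist_force: [-0.1, -0.0, 0.2]
opening: 0.656
```

```bash
for i in 1; do :; done; python3 -m pendant '[[[0,0,-2,0,56],[0,0,0,0,56]]]';python3 -m pendant '[[[0,0,-2,0,56],[0,0,0,0,56]]]'; python3 -m pendant '[[[0,0,-2,0,56],[0,0,0,0,56]]]'
```

```text
time_s: 20.9
eef_pos: [0.5474, 0.0977, 0.052]
eef_rot: [-0.0, 0.053, 0.999, 0.0]
wrist_force: [0.2, 0.3, -1.3]
opening: 0.654
time_s: 21.15
eef_pos: [0.5474, 0.0977, 0.05]
eef_rot: [-0.0, 0.053, 0.999, -0.0]
wrist_force: [-0.2, 0.1, 0.1]
opening: 0.654
time_s: 21.4
eef_pos: [0.5474, 0.0977, 0.048]
eef_rot: [-0.0, 0.053, 0.999, -0.0]
wrist_force: [0.4, -0.1, 0.1]
opening: 0.654
```

```bash
python3 -m pendant '[[[0,0,-2,0,56],[0,0,0,0,56]]]';python3 -m pendant '[[[0,0,-2,0,56],[0,0,0,0,56]]]'
python3 - <<'E'
from h import *
c=cam('side'); cv2.imwrite('pics/s2.png',cv2.resize(c['img'][100:240,190:340,::-1],(750,600)[::1],interpolation=cv2.INTER_CUBIC)[:600]); o=monitor.get_obs();st()
T=rot(o['eef_rot']);p=np.array(o['eef_pos'])
print(((px(c,[p+T.apply([0,s*.028,z]) for s in (-1,1) for z in (0,-.013,-.03)])-[190,100])*[5,600/140]).round())
E
```

```text
time_s: 21.65
eef_pos: [0.5474, 0.0977, 0.046]
eef_rot: [-0.0, 0.053, 0.999, 0.0]
wrist_force: [0.7, 0.3, -0.5]
opening: 0.654
time_s: 21.9
eef_pos: [0.5474, 0.0977, 0.044]
eef_rot: [-0.0, 0.053, 0.999, -0.0]
wrist_force: [0.0, 0.7, -0.2]
opening: 0.659
t 21.95 p [0.5475 0.0977 0.0441] yaw y-axis 83.9 op 0.656 F [ 0.5 -0.4  0.5]
[[312. 362.]
 [312. 350.]
 [312. 334.]
 [292. 319.]
 [292. 307.]
 [291. 291.]]
```

View pics/s2.png

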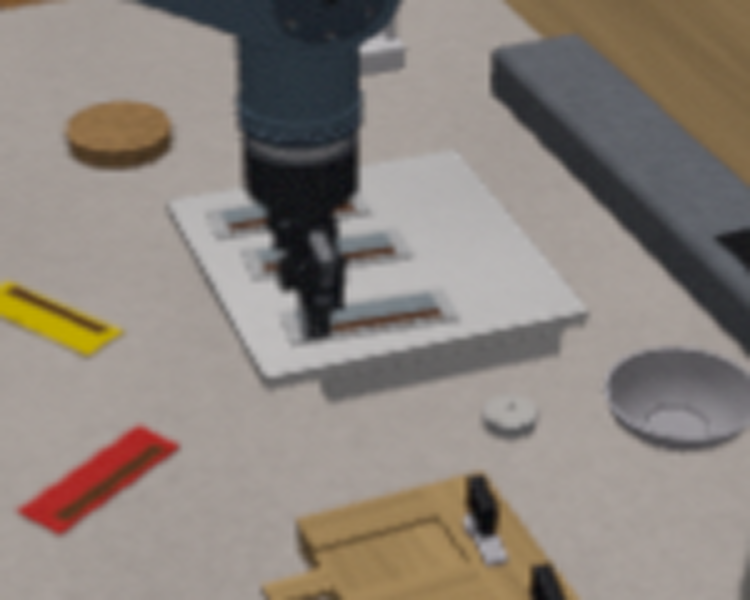

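The near fingertip shows at (318,338). That is about 25 mm above where the reported TCP projects, so the real tips stand higher than reported. I'll go on feeling downward.

```bash
python3 -m pendant '[[[0,0,-4,0,56],[0,0,0,0,56]]]';python3 -m pendant '[[[0,0,-2,0,56],[0,0,0,0,56]]]'; python3 -m pendant '[[[0,0,-2,0,56],[0,0,0,0,56]]]'; python3 -m pendant '[[[0,0,-2,0,56],[0,0,0,0,56]]]'
```

```text
time_s: 22.2
eef_pos: [0.5472, 0.0977, 0.0397]
eef_rot: [-0.0, 0.053, 0.999, -0.0]
wrist_force: [0.8, 0.5, -0.1]
opening: 0.654
time_s: 22.45
eef_pos: [0.5474, 0.0977, 0.038]
eef_rot: [-0.0, 0.053, 0.999, -0.0]
wrist_force: [0.5, -0.1, 0.2]
opening: 0.655
time_s: 22.7
eef_pos: [0.5474, 0.0977, 0.036]
eef_rot: [-0.0, 0.053, 0.999, -0.0]
wrist_force: [-0.0, -0.2, 0.0]
opening: 0.656
time_s: 22.95
eef_pos: [0.5474, 0.0977, 0.034]
eef_rot: [-0.0, 0.053, 0.999, -0.0]
wrist_force: [0.0, -0.1, 1.1]
opening: 0.657
```

```bash
python3 -m pendant '[[[0,0,-2,0,56],[0,0,0,0,56]]]';python3 -m pendant '[[[0,0,-2,0,56],[0,0,0,0,56]]]'
```

```text
time_s: 23.2
eef_pos: [0.5474, 0.0977, 0.032]
eef_rot: [-0.0, 0.053, 0.999, -0.0]
wrist_force: [-0.6, -0.5, 0.5]
opening: 0.657
time_s: 23.45
eef_pos: [0.5474, 0.0977, 0.03]
eef_rot: [-0.0, 0.053, 0.999, -0.0]
wrist_force: [1.0, 0.3, -0.3]
opening: 0.654
```

```bash
python3 -m pendant '[[[0,0,-1.5,0,56],[0,0,0,0,56]]]';python3 -m pendant '[[[0,0,-1.5,0,56],[0,0,0,0,56]]]';python3 -m pendant '[[[0,0,-1.5,0,56],[0,0,0,0,56]]]'
```

```text
time_s: 23.7
eef_pos: [0.5476, 0.0977, 0.0298]
eef_rot: [-0.0, 0.053, 0.999, -0.0]
wrist_force: [-3.2, -0.8, 9.2]
opening: 0.659
time_s: 23.95
eef_pos: [0.5476, 0.0977, 0.0296]
eef_rot: [-0.0, 0.053, 0.999, -0.0]
wrist_force: [-9.9, -1.2, 21.7]
opening: 0.656
time_s: 24.2
eef_pos: [0.5477, 0.0977, 0.0296]
eef_rot: [-0.0, 0.053, 0.999, -0.0]
wrist_force: [-16.4, -2.0, 34.2]
opening: 0.66
```

Contact with the riser top (60 mm) comes at TCP z = 29.8 mm at this opening, so the tips sit about 30 mm above the reported TCP. I'll lift clear by 3 mm, then grip the panel's sides.

```bash
python3 -m pendant '[[[0,0,7.5,0,56],[0,0,0,0,56],[0,0,0,0,36],[0,0,0,0,36],[0,0,0,0,36],[0,0,0,0,36]]]'
python3 - <<'E'
from h import *
st(); c=cam('wrist');panels(c)
E
```

```text
time_s: 24.95
eef_pos: [0.5475, 0.0976, 0.0333]
eef_rot: [-0.0, 0.053, 0.999, -0.0]
wrist_force: [-2.6, -1.1, 7.0]
opening: 0.438
t 24.95 p [0.5475 0.0976 0.0333] yaw y-axis 83.9 op 0.438 F [-2.6 -1.1  7. ]
panel? centre [539.4 -24. ] size [ 29. 104.] az -22.8 px [ 17. 276.] touch border True
panel? centre [598.9 229.4] size [84. 21.] az 11.4 px [501. 330.] touch border True
panel? centre [576.4  94.8] size [32. 67.] az -7.1 px [255. 308.] touch border False
```

Gripped (it stopped at 37.4 mm). Drag it 61 mm forward.

```bash
python3 -m pendant '[[[0,0,1,0,36],[-9,0,0,0,36],[-9,0,0,0,36],[-9,0,0,0,36],[-9,0,0,0,36],[-9,0,0,0,36],[-9,0,0,0,36],[-7,0,0,0,36]]]'; python3 -m pendant '[[[0,0,0,0,36]]]'
python3 - <<'E'
from h import *
st(); c=cam('wrist');panels(c); c=cam('top'); panels(c)
E
```

```text
time_s: 26.0
eef_pos: [0.4859, 0.0977, 0.0342]
eef_rot: [-0.0, 0.053, 0.999, -0.0]
wrist_force: [0.7, -0.4, -0.4]
opening: 0.437
time_s: 26.12
eef_pos: [0.486, 0.0977, 0.0342]
eef_rot: [-0.0, 0.053, 0.999, -0.0]
wrist_force: [0.6, 0.5, -0.6]
opening: 0.437
t 26.12 p [0.486  0.0977 0.0342] yaw y-axis 83.9 op 0.437 F [ 0.6  0.5 -0.6]
panel? centre [385.8  62.5] size [82. 28.] az 30.7 px [127.  54.] touch border True
panel? centre [395.9 182.1] size [25. 66.] az -34.2 px [426.  66.] touch border True
panel? centre [511.3 -32.9] size [ 41. 118.] az -23.8 px [ 24. 310.] touch border True
panel? centre [515.5  94.7] size [32. 68.] az -7.1 px [255. 307.] touch border False
panel? centre [ 810.2 -568. ] size [89. 58.] az 44.2 px [428. 107.] touch border False
panel? centre [590.9 244.9] size [28. 94.] az -3.2 px [176. 173.] touch border False
```

```bash
python3 -m pendant '[[[0,0,0,0,50],[0,0,0,0,50],[0,0,-8,0,50],[0,0,-7,0,50],[0,0,0,0,50],[0,0,0,0,34],[0,0,0,0,34],[0,0,0,0,34]]]'; python3 -m pendant '[[[0,0,0,0,34],[-5,0,10,0,34],[-15,0,15,0,34],[-15,0,20,0,34],[0,0,20,0,34],[0,0,0,0,34]]]'
python3 - <<'E'
from h import *
st(); c=cam('wrist','w8.png');
E
```

```text
time_s: 27.22
eef_pos: [0.4867, 0.0977, 0.0193]
eef_rot: [0.0, 0.053, 0.999, -0.0]
wrist_force: [0.6, -1.1, 0.3]
opening: 0.448
time_s: 27.98
eef_pos: [0.453, 0.0977, 0.0862]
eef_rot: [0.002, 0.053, 0.999, 0.0]
wrist_force: [0.3, -0.1, -0.2]
opening: 0.449
t 27.98 p [0.453  0.0977 0.0862] yaw y-axis 83.9 op 0.449 F [ 0.3 -0.1 -0.2]
```

View pics/w8.png

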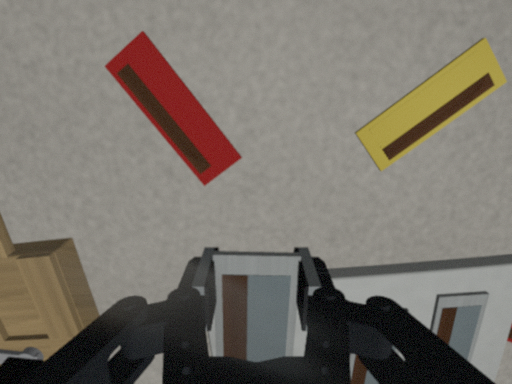

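The panel is held level between the pads at (255,300). Carry it to bay_0: −229 in y, turn +6.7°, hover just above the lands, and measure against the bay.

```bash
python3 -m pendant '[[[0,-30,0,0,34],[0,-40,0,0.7,34],[0,-40,0,2,34],[-1,-40,0,2,34],[-2,-40,0,2,34],[0,-30,0,0,34],[0,-10,0,0,34],[0,0,-20,0,34]]]'; python3 -m pendant '[[[0,0,-20,0,34],[0,0,-20,0,34],[0,0,-16,0,34],[0,0,0,0,34],[0,0,0,0,34]]]'
python3 - <<'E'
from h import *
st(); c=cam('wrist','w9.png'); print(px(c,[[.4345,-.1315+s,.03] for s in (-.01,.01)]), find(c,'wrist','bay_0',k=4), find(c,'wrist','panel_c_mid'))
c=cam('side');print(find(c,'side','bay_0',k=4),find(c,'side','panel_c_mid',k=4))
E
```

```text
time_s: 29.02
eef_pos: [0.4495, -0.1333, 0.0645]
eef_rot: [0.001, -0.005, 1.0, -0.001]
wrist_force: [-0.6, 0.4, -0.6]
opening: 0.444
time_s: 29.65
eef_pos: [0.4489, -0.1323, 0.0085]
eef_rot: [0.0, -0.005, 1.0, -0.0]
wrist_force: [-0.3, -0.1, 0.7]
opening: 0.451
t 29.65 p [ 0.4489 -0.1323  0.0085] yaw y-axis 90.6 op 0.451 F [-0.3 -0.1  0.7]
[[237.31818268 232.85737626]
 [275.95706332 233.18323662]] [([0.4978, -0.2176, 0.0281], 0.6, [113, 326])] [([0.494, -0.1297, 0.0507], 0.79, [259, 353])]
[([0.4997, -0.31, 0.0326], 0.85, [286, 278]), ([0.4996, -0.2207, 0.0299], 0.71, [274, 254]), ([0.4993, -0.1293, 0.037], 0.7, [262, 231])] [([0.4965, -0.1353, 0.0586], 0.73, [262, 228])]
```

View pics/w9.png

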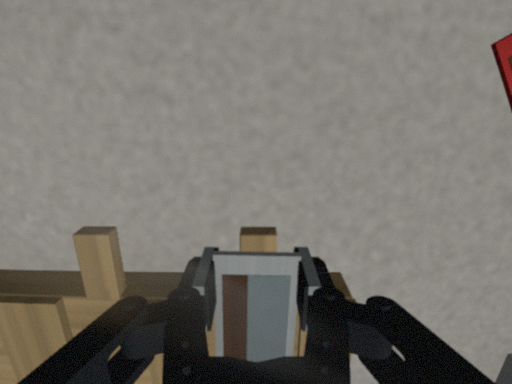

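The panel is over bay_0; the tongue end shows at (258,240), centred within 1 mm. Lower it, then compare the panel end with the tongue end numerically.

```bash
python3 -m pendant '[[[0,1,-6,0,34],[0,0,-6,0,34],[0,0,-4,0,34],[0,0,0,0,34]]]'; python3 -m pendant '[[[0,0,-2,0,34],[0,0,0,0,34]]]'
cat >> h.py <<'E'
def frontends(c,us,v0=215,v1=300):
    g=c['img'].astype(int)
    for u in us: print(u,[tuple(g[v,u]) and (v,*map(int,g[v,u-2:u+3].mean(0))) for v in range(v0,v1,3)])
E
python3 - <<'E'
from h import *
st(); c=cam('wrist','w10.png'); frontends(c,[257],221,275); print(ray(c,[(257,v) for v in (230,240,250,260)],.034).round(4).tolist())
E
```

```text
time_s: 30.45
eef_pos: [0.4481, -0.1311, -0.0084]
eef_rot: [-0.001, -0.005, 1.0, 0.0]
wrist_force: [0.2, 0.3, -0.4]
opening: 0.443
time_s: 30.7
eef_pos: [0.4485, -0.1313, -0.0099]
eef_rot: [-0.0, -0.005, 1.0, 0.0]
wrist_force: [-0.4, -0.1, 0.4]
opening: 0.444
t 30.7 p [ 0.4485 -0.1313 -0.0099] yaw y-axis 90.6 op 0.444 F [-0.4 -0.1  0.4]
257 [(221, 140, 138, 131), (224, 136, 133, 126), (227, 134, 132, 124), (230, 138, 136, 129), (233, 140, 138, 131), (236, 141, 139, 132), (239, 140, 138, 131), (242, 89, 82, 73), (245, 60, 50, 35), (248, 60, 50, 35), (251, 61, 56, 48), (254, 64, 66, 66), (257, 130, 133, 132), (260, 131, 135, 133), (263, 130, 133, 132), (266, 131, 134, 132), (269, 131, 134, 133), (272, 132, 134, 133)]
[[0.4223, -0.1305, 0.034], [0.4271, -0.1305, 0.034], [0.4321, -0.1304, 0.034], [0.4371, -0.1304, 0.034]]
```

The panel end is flush with the tongue end (about 1–2 mm out at most), so release, back up and check.

```bash
python3 -m pendant '[[[0,0,0,0,46],[0,0,0,0,50],[0,0,0,0,50],[0,0,30,0,50],[0,0,40,0,50],[0,0,40,0,50],[0,0,30,0,60],[0,0,0,0,60]]]'
python3 - <<'E'
from h import *
st(); c=cam('wrist','w11.png'); panels(c,.034); print(find(c,'wrist','panel_c_mid'),find(c,'wrist','bay_0',k=4)); print(px(c,[[.4385,-.1315,.034],[.4985,-.131,.034]]))
frontends(c,[px(c,[[.44,-.131,.034]])[0][0].astype(int)],160,215)
c=cam('side');print(find(c,'side','bay_0',k=4),find(c,'side','panel_c_mid',k=6))
E
```

```text
time_s: 31.75
eef_pos: [0.4504, -0.1324, 0.1328]
eef_rot: [0.002, -0.005, 1.0, -0.002]
wrist_force: [0.0, -0.7, 0.3]
opening: 0.703
t 31.75 p [ 0.4504 -0.1324  0.1328] yaw y-axis 90.6 op 0.703 F [ 0.  -0.7  0.3]
panel? centre [376.8  22.1] size [107.  35.] az 30.7 px [427. 110.] touch border False
[([0.4948, -0.1307, 0.0318], 0.73, [257, 234])] [([0.5, -0.2177, 0.0315], 0.74, [167, 238]), ([0.4971, -0.3135, 0.033], 0.57, [69, 234])]
[[256.65503292 177.67525295]
 [256.54839932 238.78469368]]
257 [(160, 150, 147, 141), (163, 146, 144, 136), (166, 140, 137, 131), (169, 143, 140, 134), (172, 76, 73, 67), (175, 139, 142, 140), (178, 140, 143, 141), (181, 139, 142, 141), (184, 120, 125, 125), (187, 102, 111, 112), (190, 101, 110, 113), (193, 100, 111, 113), (196, 101, 111, 113), (199, 101, 110, 113), (202, 102, 112, 114), (205, 102, 111, 114), (208, 102, 113, 113), (211, 102, 111, 115), (214, 102, 111, 113)]
[([0.4952, -0.1299, 0.0354], 0.73, [261, 231]), ([0.4979, -0.3121, 0.0303], 0.63, [286, 279]), ([0.4982, -0.2201, 0.0301], 0.58, [273, 254])] [([0.4941, -0.1337, 0.0342], 0.6, [261, 233]), ([0.6584, -0.0003, 0.0025], 0.38, [290, 198])]
```

View pics/w11.png

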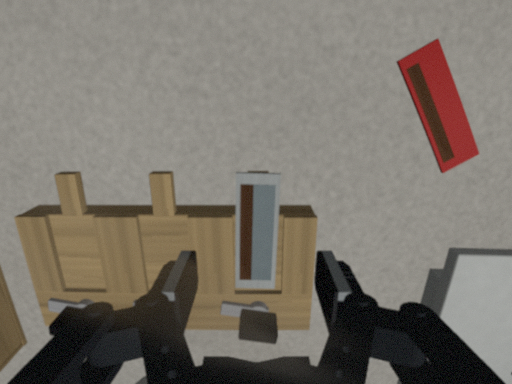

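All 16 picture views are now used. The panel lies seated in bay_0, its end at (257,172) flush with the tongue and its rear near the stop, and nothing else has moved. From here on I check numerically. On to the middle panel.

```bash
python3 -m pendant '[[[0,38,20,-1,56],[14,38,12,-1,56],[14,38,0,-1,56],[14,38,0,-1,56],[14,38,0,-1,56],[14,38,0,-1,56],[14,38,0,-1,56],[16,38,0,0,56]]]';python3 -m pendant '[[[0,0,0,0,56],[0,0,0,0,56]]]'
python3 - <<'E'
from h import *
st(); c=cam('wrist'); panels(c); print(find(c,'wrist','panel_c_mid',k=4),find(c,'wrist','tealight'))
E
```

```text
time_s: 33.05
eef_pos: [0.5483, 0.1739, 0.161]
eef_rot: [-0.001, 0.056, 0.998, -0.0]
wrist_force: [0.8, 0.1, -0.8]
opening: 0.656
time_s: 33.3
eef_pos: [0.5478, 0.1722, 0.1611]
eef_rot: [-0.001, 0.056, 0.998, -0.0]
wrist_force: [0.1, 0.2, 0.3]
opening: 0.653
t 33.3 p [0.5478 0.1722 0.1611] yaw y-axis 83.6 op 0.653 F [0.1 0.2 0.3]
panel? centre [401.8  73.4] size [81. 35.] az 30.6 px [113.  36.] touch border True
panel? centre [540.1 -42.3] size [ 59. 134.] az -21.9 px [ 21. 207.] touch border True
panel? centre [588.6 245.4] size [ 31. 100.] az -3.7 px [339. 216.] touch border False
panel? centre [594.5 179.8] size [31. 99.] az -7.2 px [269. 234.] touch border False
panel? centre [615.1 355.2] size [100.  34.] az 59.1 px [449. 237.] touch border False
[] [([0.6599, -0.0025, 0.0007], 0.67, [126, 278])]
```

```bash
python3 -m pendant '[[[2,13,-20,-1,46],[0,0,-30,0,46],[0,0,-30,0,46],[0,0,-30,0,46],[0,0,-10,0,46],[0,0,0,0,46]]]'
python3 - <<'E'
from h import *
st()
E
python3 -m pendant '[[[0,0,-7,0,46],[0,0,0,0,46],[0,0,0,0,46]]]'
```

```text
time_s: 34.2
eef_pos: [0.5503, 0.1851, 0.0421]
eef_rot: [-0.0, 0.065, 0.998, -0.0]
wrist_force: [-0.9, -0.7, 0.1]
opening: 0.535
t 34.2 p [0.5503 0.1851 0.0421] yaw y-axis 82.6 op 0.535 F [-0.9 -0.7  0.1]
time_s: 34.58
eef_pos: [0.5509, 0.1858, 0.0357]
eef_rot: [0.0, 0.064, 0.998, 0.0]
wrist_force: [0.4, -0.0, 1.4]
opening: 0.54
```

```bash
python3 -m pendant '[[[0,0,-1,0,46],[0,0,0,0,36],[0,0,0,0,36],[0,0,0,0,36],[0,0,0,0,36]]]'
python3 - <<'E'
from h import *
st(); c=cam('wrist');panels(c)
E
```

```text
time_s: 35.2
eef_pos: [0.5508, 0.1858, 0.0348]
eef_rot: [0.0, 0.064, 0.998, 0.0]
wrist_force: [-1.3, -0.0, 5.7]
opening: 0.433
t 35.2 p [0.5508 0.1858 0.0348] yaw y-axis 82.6 op 0.433 F [-1.3 -0.   5.7]
panel? centre [579.7 182.4] size [31. 70.] az -8.1 px [256. 305.] touch border False
```

```bash
python3 -m pendant '[[[0,0,0.5,0,36],[-9,0,0,0,36],[-9,0,0,0,36],[-9,0,0,0,36],[-9,0,0,0,36],[-9,0,0,0,36],[-9,0,0,0,36],[-9,0,0,0,36]]]'; python3 -m pendant '[[[0,0,0,0,36]]]'
python3 - <<'E'
from h import *
st(); c=cam('wrist');panels(c); c=cam('top'); panels(c)
E
```

```text
time_s: 36.25
eef_pos: [0.4869, 0.1857, 0.0347]
eef_rot: [-0.0, 0.064, 0.998, 0.0]
wrist_force: [1.9, -0.5, 2.1]
opening: 0.433
time_s: 36.38
eef_pos: [0.4857, 0.1857, 0.0343]
eef_rot: [-0.001, 0.064, 0.998, -0.0]
wrist_force: [-3.2, 0.2, 3.6]
opening: 0.433
t 36.38 p [0.4857 0.1857 0.0343] yaw y-axis 82.6 op 0.433 F [-3.2  0.2  3.6]
panel? centre [395.9  96.6] size [60. 29.] az 31.0 px [ 40. 115.] touch border True
panel? centre [514.2 182.6] size [31. 70.] az -8.0 px [256. 306.] touch border False
panel? centre [ 809.4 -568.1] size [89. 57.] az 45.7 px [428. 107.] touch border False
```

```bash
python3 -m pendant '[[[0,0,0,0,48],[0,0,0,0,48],[0,0,-8,0,48],[0,0,-7,0,48],[0,0,0,0,48],[0,0,0,0,34],[0,0,0,0,34],[0,0,0,0,34]]]'; python3 -c "from h import *;st()"; python3 -m pendant '[[[0,0,0,0,34],[-5,0,10,0,34],[-15,0,15,0,34],[-15,0,20,0,34],[0,0,20,0,34],[0,0,0,0,34]]]'
python3 - <<'E'
from h import *
st(); c=cam('wrist'); panels(c,.131)
E
```

```text
time_s: 37.48
eef_pos: [0.4877, 0.1857, 0.0198]
eef_rot: [0.0, 0.064, 0.998, 0.0]
wrist_force: [-0.5, -0.1, -0.2]
opening: 0.442
t 37.48 p [0.4877 0.1857 0.0198] yaw y-axis 82.6 op 0.442 F [-0.5 -0.1 -0.2]
time_s: 38.22
eef_pos: [0.4539, 0.186, 0.0868]
eef_rot: [0.002, 0.064, 0.998, 0.0]
wrist_force: [-0.0, 0.0, -1.2]
opening: 0.447
t 38.23 p [0.4539 0.186  0.0868] yaw y-axis 82.6 op 0.447 F [-0.   0.  -1.2]
panel? centre [473.1  58.4] size [22. 77.] az -25.6 px [ 13. 338.] touch border True
panel? centre [507.2 294. ] size [61. 21.] az 59.6 px [471. 340.] touch border True
```

```bash
python3 -m pendant '[[[0,-30,0,0,34],[0,-50,0,1,34],[0,-50,0,1,34],[0,-50,0,2,34],[0,-50,0,2,34],[-1,-50,0,2,34],[-2,-50,0,0,34],[0,-40,0,0,34]]]'; python3 -m pendant '[[[0,-26,0,0,34],[0,-10,0,0,34],[0,0,-20,0,34],[0,0,-20,0,34],[0,0,-20,0,34],[0,0,-16,0,34],[0,0,0,0,34],[0,0,0,0,34]]]'
python3 - <<'E'
from h import *
st(); c=cam('wrist'); y=-.2203; print(px(c,[[.438,y+s,.03] for s in (-.01,.01)]))
u=int(px(c,[[.438,y,.03]])[0][0]); frontends(c,[u],215,275)
g=c['img'].astype(int)
for v in (236,240,244): print(v,[int(g[v,x,0]-g[v,x,2]) for x in range(u-36,u+37,2)],u-36)
E
```

```text
time_s: 39.28
eef_pos: [0.4487, -0.186, 0.0837]
eef_rot: [-0.001, -0.005, 1.0, 0.0]
wrist_force: [-0.1, -1.0, -0.3]
opening: 0.447
time_s: 40.28
eef_pos: [0.4499, -0.2204, 0.0091]
eef_rot: [0.0, -0.005, 1.0, -0.0]
wrist_force: [-0.1, -0.4, -1.1]
opening: 0.446
t 40.27 p [ 0.4499 -0.2204  0.0091] yaw y-axis 90.6 op 0.446 F [-0.1 -0.4 -1.1]
[[235.98168552 236.72859274]
 [274.29887583 237.05606195]]
255 [(215, 146, 143, 136), (218, 146, 144, 138), (221, 146, 144, 136), (224, 148, 145, 138), (227, 75, 68, 58), (230, 60, 51, 34), (233, 65, 54, 36), (236, 123, 106, 77), (239, 126, 108, 76), (242, 128, 109, 78), (245, 117, 101, 76), (248, 60, 62, 61), (251, 134, 137, 135), (254, 136, 139, 137), (257, 136, 139, 138), (260, 136, 140, 138), (263, 136, 140, 138), (266, 135, 138, 137), (269, 118, 122, 122), (272, 98, 108, 109)]
236 [8, 10, 8, 11, 11, 12, 9, 8, 12, 43, 51, 49, 50, 50, 48, 49, 50, 46, 46, 45, 47, 48, 52, 53, 55, 56, 53, 32, 11, 8, 9, 10, 11, 10, 9, 10, 11] 219
240 [9, 9, 9, 9, 9, 10, 9, 10, 11, 43, 51, 51, 52, 50, 50, 50, 49, 49, 51, 49, 50, 53, 55, 55, 54, 52, 56, 31, 10, 9, 9, 10, 9, 11, 9, 7, 11] 219
244 [11, 9, 9, 8, 7, 8, 9, 12, 12, 41, 50, 47, 53, 52, 47, 49, 49, 48, 47, 47, 47, 54, 53, 53, 55, 55, 58, 32, 9, 7, 8, 8, 10, 9, 10, 10, 10] 219
```

```bash
python3 - <<'E'
from h import *
c=cam('wrist'); print('tongue end',ray(c,[(255,234.5)],.03).round(4),'panel end',ray(c,[(255,249.5)],.0538).round(4), ray(c,[(255,247)],.0498).round(4))
E
python3 -m pendant '[[[0,0,-6,0,34],[0,0,-6,0,34],[0,0,-4,0,34],[0,0,-2,0,34],[0,0,0,0,34],[0,0,0,0,34]]]';python3 - <<'E'
from h import *
st(); c=cam('wrist'); frontends(c,[255],230,275)
E
```

```text
tongue end [[ 0.437  -0.2206  0.03  ]] panel end [[ 0.4331 -0.2206  0.0538]] [[ 0.4339 -0.2206  0.0498]]
time_s: 41.12
eef_pos: [0.4497, -0.2204, -0.0092]
eef_rot: [0.0, -0.005, 1.0, -0.0]
wrist_force: [0.3, -0.4, -0.6]
opening: 0.444
t 41.12 p [ 0.4497 -0.2204 -0.0092] yaw y-axis 90.6 op 0.444 F [ 0.3 -0.4 -0.6]
255 [(230, 143, 140, 134), (233, 144, 142, 135), (236, 144, 141, 135), (239, 147, 143, 137), (242, 75, 69, 58), (245, 61, 55, 43), (248, 63, 64, 64), (251, 131, 134, 132), (254, 133, 135, 133), (257, 133, 135, 134), (260, 134, 137, 135), (263, 132, 135, 134), (266, 133, 137, 135), (269, 116, 120, 119), (272, 96, 106, 108)]
```

The panel end is about 3.5 mm outside the tongue end, so slide it 4 mm in, then release.

```bash
python3 -m pendant '[[[2,0,0,0,34],[2,0,0,0,34],[0,0,-1,0,34],[0,0,0,0,34]]]';python3 - <<'E'
from h import *
st(); c=cam('wrist'); frontends(c,[255],236,266)
E
python3 -m pendant '[[[0,0,0,0,46],[0,0,0,0,50],[0,0,0,0,50],[0,0,30,0,50],[0,0,40,0,50],[0,0,40,0,50],[0,0,30,0,60],[0,0,0,0,60]]]'
python3 - <<'E'
from h import *
st(); c=cam('wrist'); panels(c,.034); print(find(c,'wrist','panel_c_mid',k=4),find(c,'wrist','bay_0',k=4))
for y in (-.131,-.2203): frontends(c,[px(c,[[.44,y,.034]])[0][0].astype(int)],163,195)
print('v of x=.438',px(c,[[.438,-.22,.034],[.438,-.131,.034]]))
E
```

```text
time_s: 41.68
eef_pos: [0.4535, -0.2203, -0.0104]
eef_rot: [-0.0, -0.005, 1.0, 0.0]
wrist_force: [-0.4, -0.2, -0.7]
opening: 0.442
t 41.67 p [ 0.4535 -0.2203 -0.0104] yaw y-axis 90.6 op 0.442 F [-0.4 -0.2 -0.7]
255 [(236, 77, 71, 60), (239, 60, 50, 35), (242, 61, 51, 35), (245, 79, 69, 53), (248, 62, 65, 64), (251, 133, 136, 135), (254, 135, 138, 136), (257, 135, 137, 136), (260, 134, 137, 136), (263, 135, 138, 137)]
time_s: 42.72
eef_pos: [0.4553, -0.2216, 0.1325]
eef_rot: [0.002, -0.005, 1.0, -0.002]
wrist_force: [-0.4, 0.1, 0.9]
opening: 0.701
t 42.73 p [ 0.4553 -0.2216  0.1325] yaw y-axis 90.6 op 0.701 F [-0.4  0.1  0.9]
panel? centre [365.2 -14.9] size [66. 19.] az 13.6 px [504.  83.] touch border True
panel? centre [ 488.  -262.4] size [139.  57.] az 24.6 px [204. 220.] touch border False
panel? centre [ 494.1 -131.5] size [31. 99.] az -0.8 px [352. 222.] touch border False
panel? centre [524.7 -94.4] size [120.  40.] az 1.0 px [386. 244.] touch border False
[([0.4947, -0.1279, 0.0338], 0.85, [354, 231])] [([0.4951, -0.311, 0.0311], 0.63, [162, 229])]
357 [(163, 151, 149, 141), (166, 139, 135, 127), (169, 104, 105, 103), (172, 150, 153, 152), (175, 150, 154, 152), (178, 148, 152, 150), (181, 116, 124, 126), (184, 108, 117, 120), (187, 107, 118, 120), (190, 107, 118, 119), (193, 108, 117, 120)]
257 [(163, 150, 148, 141), (166, 134, 130, 122), (169, 73, 66, 58), (172, 140, 143, 142), (175, 142, 144, 143), (178, 142, 145, 144), (181, 128, 133, 132), (184, 102, 113, 114), (187, 102, 112, 114), (190, 104, 114, 115), (193, 103, 113, 114)]
v of x=.438 [[257.68076069 171.97888138]
 [358.04613265 173.13683609]]
```

Both panels are seated, with their ends level with the tongue ends. Now the last panel.

```bash
python3 -m pendant '[[[0,30,20,0,50],[0,50,12,-1,50],[13,50,0,-1,50],[13,50,0,-1,50],[13,50,0,-1,50],[13,50,0,0,50],[13,50,0,0,50],[13,50,0,0,50]]]';python3 -m pendant '[[[13,46,0,0,50],[0,35,0,0,50],[0,0,0,0,50],[0,0,0,0,50]]]'
python3 - <<'E'
from h import *
st(); c=cam('wrist'); panels(c)
E
```

```text
time_s: 43.88
eef_pos: [0.5308, 0.1613, 0.1598]
eef_rot: [-0.001, 0.03, 1.0, -0.0]
wrist_force: [0.4, 0.1, -1.1]
opening: 0.59
time_s: 44.38
eef_pos: [0.5437, 0.2401, 0.1601]
eef_rot: [-0.001, 0.029, 1.0, -0.001]
wrist_force: [-0.9, 0.6, -0.8]
opening: 0.587
t 44.38 p [0.5437 0.2401 0.1601] yaw y-axis 86.6 op 0.587 F [-0.9  0.6 -0.8]
panel? centre [399.9  84.8] size [85. 35.] az 31.5 px [53. 38.] touch border True
panel? centre [412.4 253.6] size [15. 90.] az -57.9 px [260.  32.] touch border True
panel? centre [588.8 245.8] size [31. 99.] az -3.9 px [264. 234.] touch border False
panel? centre [614.2 367.2] size [99. 34.] az 59.2 px [389. 253.] touch border False
```

```bash
python3 -m pendant '[[[0,9,-20,-0.5,52],[0,0,-30,0,52],[0,0,-30,0,52],[0,0,-30,0,50],[0,0,-10,0,50],[0,0,0,0,50],[0,0,-5,0,50],[0,0,0,0,50]]]'; python3 -m pendant '[[[0,0,0,0,36],[0,0,0,0,36],[0,0,0,0,36],[0,0,0,0,36]]]'
python3 - <<'E'
from h import *
st(); c=cam('wrist');panels(c)
E
```

```text
time_s: 45.42
eef_pos: [0.5451, 0.2498, 0.0374]
eef_rot: [0.001, 0.034, 0.999, 0.0]
wrist_force: [-0.4, -0.2, 0.6]
opening: 0.589
time_s: 45.92
eef_pos: [0.5447, 0.2498, 0.0369]
eef_rot: [0.0, 0.034, 0.999, 0.0]
wrist_force: [0.2, 0.0, 1.3]
opening: 0.422
t 45.92 p [0.5447 0.2498 0.0369] yaw y-axis 86.1 op 0.422 F [0.2 0.  1.3]
panel? centre [574.7 246.5] size [32. 73.] az -3.1 px [253. 304.] touch border False
panel? centre [592.4 352.9] size [86. 29.] az 59.2 px [445. 319.] touch border False
```

The jaws reached 36 mm without meeting the panel, so the tips are about 1 mm too high. Reopen, go down 2.5 mm and close again.

```bash
python3 -m pendant '[[[0,0,0,0,50],[0,0,0,0,50],[0,0,-2.5,0,50],[0,0,0,0,50],[0,0,0,0,36],[0,0,0,0,36],[0,0,0,0,36],[0,0,0,0,36]]]'
python3 - <<'E'
from h import *
st(); c=cam('wrist');panels(c)
E
```

```text
time_s: 46.98
eef_pos: [0.5447, 0.2497, 0.0345]
eef_rot: [0.0, 0.034, 0.999, 0.0]
wrist_force: [-1.8, -0.3, 4.7]
opening: 0.433
t 46.98 p [0.5447 0.2497 0.0345] yaw y-axis 86.1 op 0.433 F [-1.8 -0.3  4.7]
panel? centre [573.8 248. ] size [31. 70.] az -4.9 px [256. 306.] touch border False
panel? centre [591.8 352.2] size [86. 29.] az 59.1 px [448. 321.] touch border False
```

```bash
python3 -m pendant '[[[0,0,0.5,0,36],[-8,0,0,0,36],[-8,0,0,0,36],[-8,0,0,0,36],[-8,0,0,0,36],[-9,0,0,0,36],[-9,0,0,0,36],[-8,0,0,0,36]]]'; python3 -m pendant '[[[0,0,0,0,36],[0,0,0,0,36]]]'
python3 - <<'E'
from h import *
st(); c=cam('wrist');panels(c)
E
```

```text
time_s: 48.02
eef_pos: [0.4857, 0.2497, 0.0346]
eef_rot: [-0.0, 0.034, 0.999, -0.0]
wrist_force: [-0.1, -0.4, 0.9]
opening: 0.437
time_s: 48.28
eef_pos: [0.4866, 0.2497, 0.0347]
eef_rot: [0.0, 0.034, 0.999, 0.0]
wrist_force: [0.1, 0.0, -1.0]
opening: 0.431
t 48.27 p [0.4866 0.2497 0.0347] yaw y-axis 86.1 op 0.431 F [ 0.1  0.  -1. ]
panel? centre [516. 248.] size [31. 70.] az -4.6 px [256. 306.] touch border False
```

```bash
python3 -m pendant '[[[0,0,0,0,48],[0,0,0,0,48],[0,0,-8,0,48],[0,0,-7,0,48],[0,0,0,0,48],[0,0,0,0,34],[0,0,0,0,34],[0,0,0,0,34]]]'; python3 -m pendant '[[[0,0,0,0,34],[-5,0,10,0,34],[-15,0,15,0,34],[-13,0,20,0,34],[0,-20,20,0,34],[0,-40,0,0,34],[0,-50,0,1,34],[0,-50,0,1,34]]]';python3 -m pendant '[[[0,-50,0,1,34],[0,-50,0,1.5,34],[0,-50,0,0,34],[0,-50,0,0,34],[0,-50,0,0,34],[0,-50,0,0,34],[0,-50,0,0,34],[0,-35,0,0,34]]]'; python3 -c "from h import *;st()"
```

```text
time_s: 49.32
eef_pos: [0.4867, 0.2497, 0.0198]
eef_rot: [0.0, 0.034, 0.999, 0.0]
wrist_force: [-0.3, -0.9, -1.4]
opening: 0.443
time_s: 50.32
eef_pos: [0.4535, 0.0885, 0.0856]
eef_rot: [0.001, 0.016, 1.0, -0.0]
wrist_force: [0.6, 0.3, -0.1]
opening: 0.443
time_s: 51.32
eef_pos: [0.4534, -0.2976, 0.0856]
eef_rot: [0.0, -0.005, 1.0, -0.001]
wrist_force: [1.3, -0.1, -1.4]
opening: 0.446
t 51.33 p [ 0.4534 -0.2976  0.0856] yaw y-axis 90.5 op 0.446 F [ 1.3 -0.1 -1.4]
```

```bash
python3 -m pendant '[[[0,-14,0,0,34],[0,0,-20,0,34],[0,0,-20,0,34],[0,0,-20,0,34],[0,0,-16,0,34],[0,0,0,0,34],[0,0,0,0,34]]]'
python3 - <<'E'
from h import *
st(); c=cam('wrist'); y=-.3095; p=px(c,[[.439,y+s,.03] for s in (-.01,.01)]); print(p)
u=int(p[:,0].mean()); frontends(c,[u],221,266)
g=c['img'].astype(int)
for v in (238,242): print(v,[int(g[v,x,0]-g[v,x,2]) for x in range(u-36,u+37,2)],u-36)
for v in (230,233,236,248,250,252): print(v,ray(c,[(u,v)],.03)[0,0].round(4),ray(c,[(u,v)],.0538)[0,0].round(4))
E
```

```text
time_s: 52.2
eef_pos: [0.454, -0.3095, 0.0094]
eef_rot: [0.0, -0.005, 1.0, -0.0]
wrist_force: [0.5, 0.7, -1.3]
opening: 0.444
t 52.2 p [ 0.454  -0.3095  0.0094] yaw y-axis 90.6 op 0.444 F [ 0.5  0.7 -1.3]
[[235.74091383 231.12618022]
 [274.24186384 231.462999  ]]
254 [(221, 106, 102, 93), (224, 61, 53, 36), (227, 59, 51, 35), (230, 117, 101, 72), (233, 124, 106, 77), (236, 124, 106, 76), (239, 124, 106, 76), (242, 124, 106, 76), (245, 125, 106, 75), (248, 122, 103, 74), (251, 61, 63, 62), (254, 125, 128, 127), (257, 135, 138, 136), (260, 135, 138, 136), (263, 134, 137, 135)]
238 [11, 10, 9, 10, 10, 9, 10, 10, 14, 51, 49, 50, 52, 52, 51, 50, 48, 53, 49, 48, 50, 51, 52, 53, 53, 52, 52, 21, 8, 10, 9, 9, 9, 8, 9, 9, 10] 218
242 [10, 11, 10, 10, 9, 10, 8, 8, 13, 48, 52, 48, 49, 47, 49, 48, 51, 48, 46, 46, 49, 49, 52, 56, 54, 52, 51, 17, 8, 8, 8, 7, 9, 8, 10, 9, 7] 218
230 0.4383 0.4275
233 0.44 0.4289
236 0.4417 0.4303
248 0.4487 0.4362
250 0.4499 0.4372
252 0.4511 0.4382
```

It is centred, and the panel end is within 1 mm of the tongue end. Lower and release.

```bash
python3 -m pendant '[[[-1,0,-6,0,34],[0,0,-6,0,34],[0,0,-4,0,34],[0,0,-3,0,34],[0,0,0,0,34],[0,0,0,0,34]]]';python3 -m pendant '[[[0,0,0,0,46],[0,0,0,0,50],[0,0,0,0,50],[0,0,30,0,50],[0,0,40,0,50],[0,0,40,0,50],[0,0,30,0,60],[0,0,0,0,60]]]'
python3 - <<'E'
from h import *
st(); c=cam('wrist'); panels(c,.034); print(find(c,'wrist','panel_c_mid',k=4),find(c,'wrist','bay_0',k=4))
for y in (-.131,-.2203,-.3095): frontends(c,[px(c,[[.44,y,.034]])[0][0].astype(int)],157,187)
print('v of x=.438',px(c,[[.438,y,.034] for y in (-.131,-.22,-.309)]))
cv2.imwrite('pics/w12.png',c['img'][:,:,::-1])
# brown stripe lines per bay
im=c['img'].astype(int); r,g,b=im[...,0],im[...,1],im[...,2]
for y in (-.131,-.2203,-.3095):
    u0=px(c,[[.5,y,.034]])[0]; m=((b>=r)&(r>80)&(g>90)).astype(np.uint8); m[:int(u0[1])-75]=0; m[int(u0[1])+75:]=0; m[:,:max(0,int(u0[0])-26)]=0; m[:,int(u0[0])+26:]=0
    yy,xx=np.nonzero(m); W=ray(c,np.c_[xx,yy],.034)[:,:2]*1000; print(y,'n',len(W),'x',np.percentile(W[:,0],[1,99]).round(),'y',np.percentile(W[:,1],[2,98]).round())
E
```

```text
time_s: 53.0
eef_pos: [0.4526, -0.3094, -0.0104]
eef_rot: [0.0, -0.005, 1.0, -0.0]
wrist_force: [0.4, 0.1, -0.4]
opening: 0.444
time_s: 54.0
eef_pos: [0.4541, -0.3109, 0.1327]
eef_rot: [0.002, -0.005, 1.0, -0.002]
wrist_force: [0.5, 1.1, -1.1]
opening: 0.7
t 54.0 p [ 0.4541 -0.3109  0.1327] yaw y-axis 90.6 op 0.7 F [ 0.5  1.1 -1.1]
panel? centre [ 497.2 -308.1] size [31. 99.] az -0.3 px [258. 231.] touch border False
panel? centre [ 496.5 -219.7] size [99. 32.] az 0.3 px [353. 225.] touch border False
[([0.493, -0.1305, 0.0327], 0.83, [442, 231])] []
454 [(157, 150, 148, 140), (160, 148, 146, 139), (163, 146, 144, 137), (166, 150, 148, 141), (169, 141, 137, 130), (172, 111, 113, 111), (175, 158, 163, 162), (178, 157, 162, 160), (181, 157, 161, 160), (184, 121, 131, 134)]
357 [(157, 154, 151, 144), (160, 154, 151, 144), (163, 150, 148, 140), (166, 148, 146, 138), (169, 124, 120, 111), (172, 84, 82, 74), (175, 152, 155, 154), (178, 151, 155, 152), (181, 151, 154, 152), (184, 131, 137, 137)]
257 [(157, 153, 150, 143), (160, 152, 150, 143), (163, 155, 152, 146), (166, 153, 150, 143), (169, 118, 113, 105), (172, 94, 94, 91), (175, 145, 148, 146), (178, 144, 147, 146), (181, 144, 147, 146), (184, 112, 120, 120)]
v of x=.438 [[454.50611137 175.83517699]
 [358.1744229  174.38220322]
 [258.0057029  173.21700361]]
-0.131 n 2937 x [435. 579.] y [-151. -114.]
-0.2203 n 2819 x [437. 566.] y [-239. -202.]
-0.3095 n 3175 x [438. 555.] y [-327. -290.]
```

All three panels read as seated: centres near (494,−131), (496.5,−220) and (497,−308) mm, ends at the tongue ends, azimuths within 1°. Now close clamp 2.

```bash
python3 -m pendant '[[[0,0,0,-10,50],[20,0,0,-10,50],[30,0,0,-10,50],[30,0,0,-10,50],[30,0,0,-10,50],[16,1,0,-10,50],[0,0,0,-10,50],[0,0,0,-10,50]]]'; python3 -m pendant '[[[0,0,0,-8,50],[0,0,-20,0,50],[0,0,0,0,50]]]'
python3 - <<'E'
from h import *
st(); c=cam('wrist'); print(find(c,'wrist','clamp_2_grip')); bars(c)
E
```

```text
time_s: 55.15
eef_pos: [0.5777, -0.3074, 0.127]
eef_rot: [-0.002, 0.641, 0.768, -0.0]
wrist_force: [0.0, 0.0, -0.2]
opening: 0.589
time_s: 55.52
eef_pos: [0.5763, -0.3066, 0.1054]
eef_rot: [-0.003, 0.69, 0.724, -0.0]
wrist_force: [-0.5, 0.4, 0.4]
opening: 0.584
t 55.52 p [ 0.5763 -0.3066  0.1054] yaw y-axis 2.8 op 0.584 F [-0.5  0.4  0.4]
[([0.5798, -0.309, 0.0621], 0.77, [261, 218])]
0 none
1 axis [ 0.5792 -0.2187] size [34. 11.] value deg (from -y cw) 9.1
2 axis [ 0.5798 -0.3032] size [42. 12.] value deg (from -y cw) 6.8
```

Before closing, I'll make sure the clamps really stood fully open. I'll fit a projected bar model to the dark pixels.

```bash
cat >> h.py <<'E'
def fitbar(c,i,d=7,exclude=None):
    v=c['img'].max(2); A=[[.580,-.1305],[.5795,-.2190],[.5801,-.3085]][i]
    D=(v<48).astype(np.uint8)
    u=px(c,[[*A,.062]])[0]; s=int(max(20,abs(px(c,[[A[0]+.032,A[1],.062]])[0]-u).max(),abs(px(c,[[A[0],A[1]+.032,.062]])[0]-u).max()))
    x0,y0=int(u[0])-s,int(u[1])-s
    from scipy.optimize import minimize
    best=[]
    for a in np.arange(-12,96,1.0):
      for dx in (-4,-2,0,2,4):
        for dy in (-4,-2,0,2,4):
          t=np.radians(270-a+.6); e=np.array([np.cos(t),np.sin(t)]); n=np.array([-e[1],e[0]])
          P=[[*(np.array(A)+[dx*1e-3,dy*1e-3]+sx*.018*e+sy*.006*n),z] for sx in(-1,1) for sy in(-1,1) for z in(.046,.078)]
          h=cv2.convexHull(px(c,P).astype(np.float32)); m=np.zeros(D.shape,np.uint8); cv2.fillConvexPoly(m,(h*16).round().astype(int),1,shift=4)
          R_=np.s_[max(0,y0):y0+2*s,max(0,x0):x0+2*s]; M=m[R_];Q=D[R_]
          best.append(((M&Q).sum()/max(1,(M|Q).sum()),a,dx,dy))
    best.sort(reverse=True); print('clamp',i,[(round(float(b[0]),2),float(b[1]),b[2],b[3]) for b in best[:4]])
E
python3 - <<'E'
from h import *
c=cam('wrist')
for i in (1,2): fitbar(c,i)
E
```

```text
clamp 1 [(0.78, 11.0, 0, 0), (0.77, 8.0, 0, 0), (0.77, 7.0, 0, 0), (0.77, 12.0, 0, 0)]
clamp 2 [(0.77, 5.0, 0, 2), (0.77, 5.0, 0, 0), (0.77, 4.0, 0, 0), (0.77, 5.0, 0, -2)]
```

Run:
```python
from h import *
c=cam('wrist'); v=c['img'].max(2).astype(int); print(np.round(c['origin'],3))
for i,A in ((1,[.5795,-.2190]),(2,[.5801,-.3085])):
    u=px(c,[[*A,.07]])[0].astype(int)
    print(i,u)
    for y in range(u[1]-34,u[1]+36,4): print(y,''.join('#' if v[y,x]<35 else '+' if v[y,x]<60 else '-' if v[y,x]<100 else 'S' if (c['img'][y,x].astype(int).max()-c['img'][y,x].astype(int).min())<14 else '.' for x in range(max(0,u[0]-26),min(512,u[0]+27))))
    for a in (0,5,10):
        t=np.radians(270-a+.6); e=np.array([np.cos(t),np.sin(t)]); n=np.array([-e[1],e[0]])
        print(a,px(c,[[*(np.array(A)+sx*.018*e+sy*.006*n),.078] for sx in(-1,1) for sy in(-1,1)]).round().tolist())
```

```text
[ 0.575 -0.225  0.277]
1 [264  85]
51 .....................................................
55 .......................-#####+++---..................
59 ......................+##+#######+##+###+-...........
63 .....................+##+###############-............
67 ....................-##################-.............
71 ...................-#####+############+..............
75 .................SS+#########+#######+...............
79 ..............SSSS-#################+-...............
83 ............SSSSS-#################+-SS..............
87 ............SSSS-######+###########-SSS..............
91 ............SSSS+########+########-SSS...............
95 ..............S+############+#+##-SS.................
99 .............-+#################-....................
103 .............-+################+.....................
107 ............-+########+#######+-.....................
111 ...........S-+#########+#####+-......................
115 ..........SSSSSSSSSSSSSS-----........................
119 .........SSSSSSSSSSSSSSSSSSS.........................
0 [[256.0, 53.0], [276.0, 54.0], [
[... 719 characters left out ...]
################-.................
223 ..............S-+#################-..................
227 .............SS-+################-...................
231 ............SSS-################-....................
235 ............SSS+###############-.....................
239 ...........SSSS+##############-......................
243 ..........SSSSSSSSSSSSS---++--.......................
247 ..................SSSSSSSS...........................
251 .....................................................
0 [[251.0, 197.0], [269.0, 197.0], [249.0, 245.0], [266.0, 245.0]]
5 [[253.0, 196.0], [271.0, 198.0], [247.0, 244.0], [264.0, 246.0]]
10 [[256.0, 196.0], [273.0, 199.0], [245.0, 243.0], [262.0, 246.0]]
```

The bar edges suggest clamps 1 and 2 sit at about 8–10°, not 0. I'll check the board's own azimuth in the same picture before trusting that.

Run:
```python
from h import *
c=cam('wrist'); im=c['img'].astype(int); b=im[...,0]-im[...,2]
P=[]
for y in np.arange(-.335,-.16,.012):
    # scan along x from .59 to .64 at z=.037
    xs=np.arange(.590,.640,.0005); u=px(c,np.c_[xs,np.full_like(xs,y),np.full_like(xs,.037)]).round().astype(int)
    ok=(u[:,0]>0)&(u[:,0]<512)&(u[:,1]>0)&(u[:,1]<384)
    if ok.sum()<80: continue
    s=np.array([b[k[1],k[0]] if o else 0 for k,o in zip(u,ok)]); s2=s>28
    P.append((y,xs[np.nonzero(s2)[0].max()] if s2.any() else np.nan))
P=np.array(P); print(P.round(4).tolist()); k=np.isfinite(P[:,1]); f=np.polyfit(P[k,0],P[k,1],1); r=P[:,1]-np.polyval(f,P[:,0]); k&=abs(r)<.003; f=np.polyfit(P[k,0],P[k,1],1); print('board yaw deg',-np.degrees(np.arctan(f[0])))
c=cam('top'); im=c['img'].astype(int)
A=[.580,-.1305]; u=px(c,[[*A,.07]])[0].astype(int); print(u); print(im.max(2)[u[1]-8:u[1]+9,u[0]-10:u[0]+11])
```

```text
[[-0.335, 0.608], [-0.323, 0.608], [-0.311, 0.608], [-0.299, 0.6075], [-0.287, 0.6075], [-0.275, 0.607], [-0.263, 0.607], [-0.251, 0.607], [-0.239, 0.6065], [-0.227, 0.607], [-0.215, 0.607], [-0.203, 0.6065], [-0.191, 0.607], [-0.179, 0.606], [-0.167, 0.6065]]
board yaw deg 0.5712336361495057
[295 176]
[[183 182 183 184 182 180 181 182 184 183 182 181 181 182 181 179 178 179
  178 177 178]
 [179 178 178 178 177 175 176 177 177 178 176 176 177 177 176 175 174 175
  173 173 172]
 [171 170 170 168 167 167 168 169 169 169 168 167 168 168 167 167 166 167
  166 165 165]
 [164 164 163 162 162 160 160 160 160 161 162 161 163 163 163 163 163 162
  162 162 163]
 [163 163 163 163 160 154 151 148 150 155 158 157 160 160 162 163 163 164
  164 164 165]
 [165 166 166 164 156 140 127 122 126 133 137 140 144 148 152 157 160 163
  165 164 165]
 [168 167 166 163 146 118  95  85  87  93  98 103 109 117 124 134 146 157
  163 165 164]
 [171 170 169 161 136  98  71  61  59  62  63  66  72  78  84  97 121 148
  162 165 165]
 [174 173 172 159 126  86  62  55  54  53  53  55  55  56  59  73 107 143
  160 163 161]
 [171 171 170 157 124  87  66  57  56  55  54  53  53  53  56  74 111 144
  158 158 156]
 [169 169 168 159 136 109  91  78  72  70  67  64  60  58  63  86 122 148
  158 159 158]
 [170 170 170 165 154 140 124 111 104 105 103  95  88  83  86 105 134 152
  159 160 159]
 [172 171 170 169 166 159 148 139 131 133 135 130 124 119 117 125 141 152
  157 161 161]
 [172 171 170 169 168 165 162 155 149 149 152 151 151 148 143 143 147 154
  159 162 163]
 [171 170 170 169 168 166 166 164 162 161 162 163 163 161 161 161 160 164
  164 164 164]
 [169 169 165 162 160 160 160 160 160 160 160 159 160 161 161 163 165 168
  169 168 166]
 [167 166 162 157 154 154 154 154 155 155 155 155 156 156 157 160 163 166
  169 169 165]]
```

The board azimuth is 0.57° and the camera agrees, so all three bars consistently stand about 9–10° from sideways. That is what the geometry gives: home points to the front (90°), and 90° − 1.4 rad = 9.8°. All three were therefore at their open stops, which the stop torque also showed. So close to azimuth −90°, starting with clamp 2.

```bash
python3 -m pendant '[[[3,-2,0,-6,50],[0,0,-25,-6,50],[0,0,-25,0,45],[0,0,-17,0,40],[0,0,0,0,0],[0,0,0,0,0],[0,0,0,0,0],[0,0,0,0,0]]]'; python3 -c "from h import *;st()"; python3 -m pendant '[[[0,0,0,-10,0],[0,0,0,-10,0],[0,0,0,-10,0],[0,0,0,-10,0],[0,0,0,-10,0],[0,0,0,-10,0],[0,0,0,-10,0],[0,0,0,-8,0]]]'; python3 -m pendant '[[[0,0,0,-3,0],[0,0,0,-2,0],[0,0,0,0,0]]]'; python3 -c "from h import *;st();print(monitor.get_obs()['torque'])"
```

```text
time_s: 56.82
eef_pos: [0.5803, -0.3101, 0.0431]
eef_rot: [-0.001, 0.762, 0.647, -0.001]
wrist_force: [-5.0, 1.5, -0.6]
opening: 0.114
t 56.83 p [ 0.5803 -0.3101  0.0431] yaw y-axis -9.4 op 0.114 F [-5.   1.5 -0.6]
time_s: 57.82
eef_pos: [0.5799, -0.3098, 0.0431]
eef_rot: [-0.001, 1.0, 0.021, -0.002]
wrist_force: [-7.2, 2.0, 0.1]
opening: 0.118
time_s: 58.2
eef_pos: [0.5798, -0.3098, 0.0431]
eef_rot: [-0.0, 1.0, -0.02, -0.002]
wrist_force: [-7.5, 2.2, 0.0]
opening: 0.117
t 58.2 p [ 0.5798 -0.3098  0.0431] yaw y-axis -92.3 op 0.117 F [-7.5  2.2  0. ]
[0.21705242 1.20733627 0.7650708 ]
```

```bash
python3 -m pendant '[[[0,0,0,-2,0],[0,0,0,-2,0],[0,0,0,0,0]]]'; python3 -c "from h import *;st();print(monitor.get_obs()['torque'])"; python3 -m pendant '[[[0,0,0,0,40],[0,0,0,0,40],[0,0,0,0,50],[0,0,40,0,50],[0,0,30,0,50],[0,45,0,10,50],[0,45,0,10,50],[0,0,0,10,50]]]';python3 -m pendant '[[[0,0,0,10,50],[0,0,0,10,50],[0,0,0,10,50],[0,0,0,10,50],[0,0,0,10,50],[0,0,0,7,50],[0,0,0,0,50]]]'
python3 - <<'E'
from h import *
st(); c=cam('wrist'); fitbar(c,2); fitbar(c,1); print(find(c,'wrist','clamp_1_grip',k=4))
E
```

```text
time_s: 58.58
eef_pos: [0.5798, -0.3098, 0.0431]
eef_rot: [-0.0, 0.999, -0.054, -0.002]
wrist_force: [-7.0, 1.8, 0.6]
opening: 0.117
t 58.58 p [ 0.5798 -0.3098  0.0431] yaw y-axis -96.2 op 0.117 F [-7.   1.8  0.6]
[0.1987671  1.27791411 1.41906608]
time_s: 59.58
eef_pos: [0.5817, -0.2171, 0.113]
eef_rot: [-0.0, 0.978, 0.209, 0.0]
wrist_force: [0.5, -0.5, -0.2]
opening: 0.588
time_s: 60.45
eef_pos: [0.5818, -0.2205, 0.113]
eef_rot: [0.0, 0.763, 0.646, 0.0]
wrist_force: [0.3, 0.3, 0.6]
opening: 0.588
t 60.45 p [ 0.5818 -0.2205  0.113 ] yaw y-axis -9.5 op 0.588 F [0.3 0.3 0.6]
clamp 2 [(0.25, 23.0, 4, -4), (0.25, 24.0, 4, -4), (0.25, 22.0, 4, -4), (0.25, 23.0, 4, -2)]
clamp 1 [(0.75, 9.0, 0, 0), (0.74, 10.0, 0, 0), (0.74, 11.0, 0, 2), (0.74, 11.0, 0, 0)]
[]
```

Torque rose to 1.4 N·m, so clamp 2 is at its stop. Clamp 1 next: grip, turn, release and move to clamp 0.

```bash
python3 -m pendant '[[[-2,1,-20,0,50],[0,0,-25,0,50],[0,0,-25,0,45],[0,0,0,0,40],[0,0,0,0,0],[0,0,0,0,0],[0,0,0,0,0],[0,0,0,0,0]]]'; python3 -m pendant '[[[0,0,0,-10,0],[0,0,0,-10,0],[0,0,0,-10,0],[0,0,0,-10,0],[0,0,0,-10,0],[0,0,0,-10,0],[0,0,0,-10,0],[0,0,0,-8,0]]]'; python3 -m pendant '[[[0,0,0,-5,0],[0,0,0,-4,0],[0,0,0,0,0]]]'; python3 -c "from h import *;st();print(monitor.get_obs()['torque'])"; python3 -m pendant '[[[0,0,0,0,40],[0,0,0,0,40],[0,0,0,0,50],[0,0,40,0,50],[0,0,30,0,50],[0,45,0,10,50],[0,44,0,10,50],[0,0,0,10,50]]]';python3 -m pendant '[[[0,0,0,10,50],[0,0,0,10,50],[0,0,0,10,50],[0,0,0,10,50],[0,0,0,10,50],[0,0,0,7,50],[0,0,0,0,50]]]'
python3 - <<'E'
from h import *
st(); c=cam('wrist'); fitbar(c,1); fitbar(c,0); print(find(c,'wrist','clamp_0_grip',k=4))
E
```

```text
time_s: 61.55
eef_pos: [0.5793, -0.2197, 0.0444]
eef_rot: [0.0, 0.763, 0.647, -0.0]
wrist_force: [-4.8, 0.7, 4.3]
opening: 0.113
time_s: 62.55
eef_pos: [0.5792, -0.2198, 0.0444]
eef_rot: [0.0, 1.0, 0.02, -0.0]
wrist_force: [-6.1, 0.7, 6.1]
opening: 0.114
time_s: 62.92
eef_pos: [0.5792, -0.2198, 0.0445]
eef_rot: [0.001, 0.999, -0.055, -0.0]
wrist_force: [-5.1, 1.6, 5.6]
opening: 0.115
t 62.92 p [ 0.5792 -0.2198  0.0445] yaw y-axis -96.3 op 0.115 F [-5.1  1.6  5.6]
[-0.00341568  0.94478621  1.31650123]
time_s: 63.92
eef_pos: [0.5794, -0.1272, 0.1127]
eef_rot: [-0.001, 0.978, 0.209, -0.0]
wrist_force: [0.7, -1.2, 0.8]
opening: 0.587
time_s: 64.8
eef_pos: [0.5796, -0.1304, 0.1127]
eef_rot: [-0.0, 0.763, 0.646, 0.0]
wrist_force: [-0.3, 0.8, 0.6]
opening: 0.583
t 64.8 p [ 0.5796 -0.1304  0.1127] yaw y-axis -9.5 op 0.583 F [-0.3  0.8  0.6]
clamp 1 [(0.34, 89.0, 2, 4), (0.34, 89.0, 0, 2), (0.34, 90.0, 4, 2), (0.34, 90.0, 2, 0)]
clamp 0 [(0.75, 11.0, -2, 0), (0.74, 10.0, -2, 0), (0.74, 8.0, -2, 0), (0.74, 8.0, -2, 4)]
[([0.5819, -0.1307, 0.0642], 0.88, [259, 212])]
```

Clamp 1 is home (stop torque 1.3, bar about 89°). Now clamp 0, then retreat towards the robot for a final look.

```bash
python3 -m pendant '[[[-1,0,-20,0,50],[0,0,-25,0,50],[0,0,-25,0,45],[0,0,0,0,40],[0,0,0,0,0],[0,0,0,0,0],[0,0,0,0,0],[0,0,0,0,0]]]'; python3 -m pendant '[[[0,0,0,-10,0],[0,0,0,-10,0],[0,0,0,-10,0],[0,0,0,-10,0],[0,0,0,-10,0],[0,0,0,-10,0],[0,0,0,-10,0],[0,0,0,-8,0]]]'; python3 -m pendant '[[[0,0,0,-5,0],[0,0,0,-4,0],[0,0,0,0,0]]]'; python3 -c "from h import *;st();print(monitor.get_obs()['torque'])"; python3 -m pendant '[[[0,0,0,0,40],[0,0,0,0,40],[0,0,0,0,50],[0,0,40,0,50],[0,0,40,0,50],[-20,-20,40,10,50],[-30,-20,40,10,50],[-30,-20,0,10,50]]]';python3 -m pendant '[[[-40,-30,0,10,50],[-40,0,0,10,50],[-20,0,0,10,50],[0,0,0,10,50],[0,0,0,10,50],[0,0,0,10,50],[0,0,0,10,50],[0,0,0,6,50]]]';python3 -m pendant '[[[0,0,0,10,50],[0,0,0,10,50],[0,0,0,10,50],[0,0,0,10,50],[0,0,0,10,50],[0,0,0,10,50],[0,0,0,10,50],[0,0,0,10,50]]]';python3 -m pendant '[[[0,0,0,10,50],[0,0,0,0,50]]]'
python3 - <<'E'
from h import *
st(); c=cam('wrist','w13.png')
for i in range(3): fitbar(c,i)
panels(c,.034); print(find(c,'wrist','panel_c_mid',k=5))
E
```

```text
time_s: 65.9
eef_pos: [0.5781, -0.1305, 0.0443]
eef_rot: [-0.0, 0.763, 0.647, -0.0]
wrist_force: [-6.1, 0.1, 5.7]
opening: 0.115
time_s: 66.9
eef_pos: [0.5774, -0.1298, 0.0443]
eef_rot: [-0.0, 1.0, 0.02, -0.001]
wrist_force: [-8.4, 2.6, 8.9]
opening: 0.114
time_s: 67.28
eef_pos: [0.5774, -0.1298, 0.0443]
eef_rot: [0.0, 0.999, -0.054, -0.001]
wrist_force: [-7.6, 2.6, 8.5]
opening: 0.115
t 67.28 p [ 0.5774 -0.1298  0.0443] yaw y-axis -96.2 op 0.115 F [-7.6  2.6  8.5]
[0.40913757 1.47729882 1.37390034]
time_s: 68.28
eef_pos: [0.5, -0.1923, 0.2069]
eef_rot: [0.003, 0.978, 0.208, 0.003]
wrist_force: [-0.6, -0.5, -0.4]
opening: 0.587
time_s: 69.28
eef_pos: [0.3986, -0.2205, 0.2028]
eef_rot: [0.0, 0.644, 0.765, 0.0]
wrist_force: [-0.1, 0.3, 0.7]
opening: 0.583
time_s: 70.28
eef_pos: [0.3986, -0.2205, 0.2028]
eef_rot: [0.0, 0.001, 1.0, -0.0]
wrist_force: [-0.1, -1.0, -0.9]
opening: 0.589
time_s: 70.53
eef_pos: [0.3986, -0.2204, 0.2028]
eef_rot: [0.0, -0.083, 0.997, -0.0]
wrist_force: [0.1, -0.2, -0.1]
opening: 0.582
t 70.53 p [ 0.3986 -0.2204  0.2028] yaw y-axis 99.5 op 0.582 F [ 0.1 -0.2 -0.1]
clamp 0 [(0.42, 95.0, -4, 4), (0.41, 93.0, -4, 4), (0.41, 94.0, -4, 4), (0.41, 92.0, -4, 4)]
clamp 1 [(0.0, 95.0, 4, 4), (0.0, 95.0, 4, 2), (0.0, 95.0, 4, 0), (0.0, 95.0, 4, -2)]
clamp 2 [(0.44, -11.0, 4, 4), (0.44, -4.0, 4, 4), (0.44, -5.0, 4, 4), (0.44, -6.0, 4, 4)]
panel? centre [373.  17.] size [110.  37.] az 30.9 px [452. 184.] touch border False
[([0.494, -0.1331, 0.0312], 0.57, [312, 257])]
```

```bash
python3 -m pendant '[[[0,50,0,0,50],[0,50,0,0,50],[0,50,0,0,50],[0,50,0,0,50],[0,50,0,0,50],[0,50,0,0,50],[0,0,0,0,50]]]'
python3 - <<'E'
from h import *
st(); c=cam('top','t9.png'); v=c['img'].max(2).astype(float)
for A in ([.580,-.1305],[.5795,-.219],[.5801,-.3085]):
    u=px(c,[[*A,.07]])[0]; yy,xx=np.mgrid[int(u[1])-9:int(u[1])+10,int(u[0])-9:int(u[0])+10]; w_=np.clip(105-v[yy,xx],0,None).ravel()
    W=ray(c,np.c_[xx.ravel(),yy.ravel()],.07)[:,:2]; m=np.average(W,axis=0,weights=w_); e,V=np.linalg.eigh(np.cov(W.T,aweights=w_)); d=V[:,1]; d=-d*np.sign(d[0])
    print('bar',m.round(4),'deg from -y',np.degrees(np.arctan2(-d[0],-d[1])).round(1),'elong',np.sqrt(e[1]/e[0]).round(2),'grey finger ahead',[c['img'][tuple(px(c,[[A[0]-r,A[1]-.0003,.046]])[0].round().astype(int)[::-1])].tolist() for r in (.024,.032)])
print('top',find(c,'top','panel_c_mid',k=5),find(c,'top','bay_0',k=4)); panels(c,.034)
for t in ['tealight','key_bowl','ceramic_box','coasters']: print(t,find(c,'top',t,k=1))
c=cam('side');print('side',find(c,'side','panel_c_mid',k=6),find(c,'side','bay_0',k=4)); print([find(c,'side',t,k=1) for t in ('torch','streaming_remote','soundbar_remote')])
E
```

```text
time_s: 71.5
eef_pos: [0.3981, 0.0825, 0.2028]
eef_rot: [0.0, -0.085, 0.996, 0.0]
wrist_force: [-0.1, -0.9, -0.3]
opening: 0.587
t 71.5 p [0.3981 0.0825 0.2028] yaw y-axis 99.8 op 0.587 F [-0.1 -0.9 -0.3]
bar [ 0.5784 -0.1295] deg from -y 92.9 elong 3.14 grey finger ahead [[140, 134, 137], [145, 140, 143]]
bar [ 0.5793 -0.2188] deg from -y 92.7 elong 2.62 grey finger ahead [[142, 136, 140], [129, 125, 127]]
bar [ 0.5805 -0.3081] deg from -y 93.2 elong 2.44 grey finger ahead [[142, 136, 139], [139, 135, 138]]
top [([0.4933, -0.1346, 0.032], 0.62, [296, 205])] [([0.5029, -0.1328, 0.0317], 0.95, [295, 202]), ([0.5014, -0.2213, 0.0351], 0.83, [323, 203]), ([0.5016, -0.3117, 0.0332], 0.62, [352, 202]), ([0.6251, 0.172, 0.0003], 0.5, [201, 168])]
panel? centre [517.3 456.1] size [85. 55.] az 5.5 px [111. 198.] touch border False
panel? centre [  47.8 -695.8] size [64. 32.] az 73.0 px [488. 352.] touch border False
tealight [([0.6654, -0.0071, -0.0037], 0.64, [256, 156])]
key_bowl [([0.7714, -0.0556, 0.0026], 0.87, [270, 125])]
ceramic_box [([0.7577, -0.2491, 0.0057], 0.57, [328, 128])]
coasters [([0.5248, 0.4805, 0.0025], 0.59, [105, 198])]
side [([0.4942, -0.1346, 0.0331], 0.54, [261, 233]), ([0.5801, -0.1255, 0.0595], 0.31, [286, 218])] [([0.498, -0.3113, 0.0308], 0.93, [286, 279]), ([0.4972, -0.1296, 0.0373], 0.8, [261, 231]), ([0.5008, -0.2187, 0.0298], 0.63, [274, 254]), ([0.5484, -0.2152, 0.0016], 0.27, [287, 254])]
[[([0.5119, -0.4768, 0.004], 0.62, [317, 335])], [([0.5744, -0.4768, 0.0064], 0.85, [339, 325])], [([0.6411, -0.4709, 0.0076], 0.66, [360, 314])]]
```

Clamps all read about 93° (home). One last check: the position of each panel in its bay, from the top picture.

Run:
```python
from h import *
c=cam('top'); im=c['img'].astype(float); S=8
g=cv2.resize((im[...,0]-im[...,2])[150:245,275:375],None,fx=S,fy=S,interpolation=cv2.INTER_CUBIC); br=cv2.resize(im.max(2)[150:245,275:375],None,fx=S,fy=S,interpolation=cv2.INTER_CUBIC)
for y in (-.1310,-.2200,-.3092):
    for s in (0,):
        xs=np.arange(.475,.545,.01); L=[];
        for x in xs:
            ys=np.arange(y-.032,y+.032,.0005); p=px(c,np.c_[np.full_like(ys,x),ys,np.full_like(ys,.034)]); q=((p-[275,150]+.5)*S).astype(int)
            d=g[q[:,1],q[:,0]]; k=d<(d.max()+d.min())/2*1.0
            e=np.nonzero(np.diff(d))[0]; L.append((ys[d>np.percentile(d,75)][0]*1000,))
        xs2=np.arange(.42,.575,.0005); pr=[]
        for dy in (-.012,0,.012):
            p=px(c,np.c_[xs2,np.full_like(xs2,y+dy),np.full_like(xs2,.034)]); q=((p-[275,150]+.5)*S).astype(int); pr.append((g[q[:,1],q[:,0]]))
        print(y,'r-b along x at dy=-12:',pr[0][::10].round().astype(int).tolist()); print('  dy=+12',pr[2][::10].round().astype(int).tolist())
        for x in (.45,.50,.54):
            ys=np.arange(y-.032,y+.033,.004); p=px(c,np.c_[np.full_like(ys,x),ys,np.full_like(ys,.034)]); q=((p-[275,150]+.5)*S).astype(int); print('  across x=',x,g[q[:,1],q[:,0]].round().astype(int).tolist())
```

```text
-0.131 r-b along x at dy=-12: [18, 18, 19, 14, 5, 7, 20, 29, 30, 31, 31, 31, 32, 31, 32, 31, 32, 31, 32, 30, 31, 31, 31, 32, 33, 21, 6, 11, 44, 64, 66]
  dy=+12 [19, 19, 19, 14, 6, 2, -5, -7, -6, -7, -7, -6, -5, -6, -5, -5, -4, -6, -4, -3, -4, -3, -4, -3, -3, 0, 3, 12, 44, 64, 68]
  across x= 0.45 [19, 19, 16, 12, 13, 20, 17, 3, -6, -7, -7, -5, 3, 11, 18, 19, 19]
  across x= 0.5 [74, 73, 56, 27, 23, 32, 17, -3, -9, -11, -10, -4, 15, 47, 69, 72, 72]
  across x= 0.54 [74, 71, 51, 23, 27, 33, 15, -4, -8, -8, -8, -3, 15, 46, 68, 72, 72]
-0.22 r-b along x at dy=-12: [19, 20, 19, 18, 12, 5, 13, 26, 30, 32, 31, 32, 31, 32, 32, 32, 32, 31, 30, 30, 30, 31, 30, 30, 31, 26, 12, 8, 25, 46, 54]
  dy=+12 [19, 19, 19, 18, 12, 4, -2, -6, -8, -7, -7, -8, -8, -8, -7, -7, -8, -7, -6, -6, -6, -6, -7, -7, -6, -5, -1, 7, 31, 64, 75]
  across x= 0.45 [20, 19, 16, 11, 11, 13, 10, 4, -2, -2, -3, -2, 3, 12, 18, 19, 19]
  across x= 0.5 [74, 71, 57, 36, 28, 32, 24, 6, -8, -9, -9, -8, 3, 33, 67, 76, 76]
  across x= 0.54 [75, 74, 60, 34, 22, 31, 23, 4, -7, -9, -10, -6, 7, 32, 63, 73, 74]
-0.3092 r-b along x at dy=-12: [19, 19, 19, 19, 10, 5, 7, 24, 30, 30, 32, 31, 31, 31, 31, 32, 31, 31, 32, 31, 30, 29, 30, 32, 32, 24, 10, 4, 19, 36, 38]
  dy=+12 [20, 19, 19, 19, 12, 4, -2, -6, -7, -8, -7, -7, -9, -7, -7, -8, -8, -8, -6, -6, -6, -7, -6, -5, -5, -6, -1, 4, 29, 61, 72]
  across x= 0.45 [19, 20, 16, 11, 7, 7, 6, 2, -1, -2, -2, -2, 2, 10, 17, 20, 20]
  across x= 0.5 [71, 70, 59, 41, 30, 31, 23, 4, -7, -10, -10, -8, 5, 34, 64, 76, 75]
  across x= 0.54 [71, 70, 58, 34, 23, 32, 21, 0, -8, -10, -9, -5, 9, 39, 67, 74, 74]
```

All three panels lie parallel and centred in their bays, with front ends at x ≈ 437–440 mm. Handing in.

```bash
python3 -c "from h import *;st();print(order.hand_in())"
```

```text
t 72.2 p [0.3986 0.0795 0.2027] yaw y-axis 99.6 op 0.582 F [-0.2 -0.2  0.1]
the job is handed in; nothing more can be done
None
```

I handed the job in at t ≈ 72 s. All three clamps were opened, and the three grey panels were each slid over the riser's front edge, lifted by the overhanging end and laid in their own bays. Then all three clamps were closed. The hand-in reported no verdict.

**Last checks:**
- **Panels:** the top camera shows all three flat and parallel to their bays, about 1–2 mm off centre. Their ends are level with the tongue ends, with the bay_0 panel about 2–3 mm further out than the others. All are inside the limits.
- **Clamps:** the knob bars read about 93° from sideways, and each showed a stop torque of 1.3–1.4 N·m, so I take them as home.
- **Other things:** the bowl, box, tealight and coasters read within about 8 mm of the start in the top view, close to the networks' error. The remotes and torch read upright in the caddy, but I had no individual start positions to compare them with. I never touched the red and yellow look-alikes.

**What disagreed:**
- **Tip height:** the real fingertips stood about 25–30 mm higher than the reported TCP. My first knob grip closed on nothing, so I found the right heights by feeling for contact.
- **Missed grip:** the first attempt on the third panel also closed just above it; I reopened, went lower and gripped it.
- **Open position:** the opened bars measured about 9–10° from sideways instead of 0°. All three had met a stop (the torque was logged only from clamp 0's end onwards, about 1.8–2.1 N·m). A home position pointing straight ahead (90° less 1.4 rad) would give the same angle. I took them as fully open, but no direct reading of the joint confirmed it.
- **Bar fit:** my projected bar fit failed in the last wrist picture because the gripper hid the knobs, so the final clamp angles come from the top camera.

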